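# Charge a grinding jar with balls by scoop

## Robot

A 6-joint arm with a two-finger parallel gripper is mounted at the origin on a cart in front of the work surface, level with it; the furniture and walls round the work are solid. World frame = base frame: x ahead of the robot, y to its left, z up, the work surface at z = 0. Lengths are in mm, angles in rad, forces in N, time in s.
With the tool pointing down it reaches from about 400 to 925 mm from the base axis. Payload 12.5 kg.
Tool frame: the origin (TCP) lies at the very end of the fingers, on their centre line; the grasp point (between the pads) lies grip_depth behind it (grip_depth is the distance from the TCP to the grasp point, in mm); z points along the fingers, y is the line along which they close (so a half turn about z gives the same grasp; the last joint's range is limited). The gripper opens to 95 mm and grips with 3 to 60 N. Pads are 20 mm wide; open, the fingers measure 119 mm over their backs; the gripper's body (75 mm by 180 mm) begins 59 mm behind the grasp point.
Start: joints at [-1.38, 0.491, 1.559, -0, 1.092, -0.106], TCP at [182.811, -597.685, 214.661] pointing down, gripper open.
Joint ranges: [-3.1, 3.1], [-0.84, 2.19], [0.05, 2.79], [-1.13, 4.28], [0.06, 2.93], [-2.69, 2.69]. Speed limits (rad/s): [2.22, 2.22, 2.79, 3.14, 3.14, 3.14].

## Interface

Orientations are given as [roll, pitch, yaw] about the fixed x, y, z axes, in that order (R = Rz(yaw) Ry(pitch) Rx(roll)).
In Python, from cell import state, read_camera, job_done, grip_depth gives the robot as it stands.
- The arm moves only by the tool drive_tool, never from a script. Its argument "targets" is a list of rows, each an object with "jaw": the opening, from 0 (shut) to 1 (fully open); "travel": the shift along the tool's x, y, z in m, a list of three; "twist": the turn about the tool's z in rad. In form: [{"jaw": jaw, "travel": [tx, ty, tz], "twist": twist}, ...]. A call has 1 to 8 rows; each row is the pose to reach, as a shift and turn from the pose commanded when the call began, along the tool's axes at that moment; what a row does not reach only later rows make up. A row lasts 1/12 s, in which the tool goes at most 41.7 mm and 7.16 degrees, less where a joint would pass 70% of its speed; a pose out of reach is approached as far as the arm can. A call with a gripper value outside its range is refused whole. The fingers move at their own pace and stop on an object; the grip force is fixed at half the most. Time passes only in rows, so rows that repeat a pose let the fingers close. It gives the time, the measured TCP pose, the force, the opening and the grip force at its end, in the units of the state.
- state(): the state, without advancing time (a new reading comes with each control period).
- read_camera(name): name is "side" or "top"; returns a dict with "frame" (400x640x3 uint8, red, green, blue), "fx", "fy", "cx", "cy" (pixels), "R" (3x3) and "t" (3): a world point X has camera coordinates R X + t. Camera axes: x right, y down, z forward; pixel columns grow to the right and rows downward; lengths in mm; the calibration is good to about 2 mm. A picture is of the moment at which its call begins. There is no depth.
- job_done(): hands the job in; it is judged then, once.
The state is a dict: "t": time; "joints": joint angles; "qvel": joint speeds; "tau": joint torques, N m; "eef_pos": TCP position; "tcp_rot": TCP orientation; "ft_force": force on the tool from outside, world axes, zero at the start; "moment": the same for the moment, N m; "opening": opening from 0.0 (shut) to 1.0 (fully open); "grip_force": force on a finger pad.
Only numpy, scipy, OpenCV 4.12 (cv2) and the standard library are available. Lean on these libraries where they do the work, as an engineer would, in place of code of your own. Each camera call takes 0.05 s, during which the arm holds its last target. There are 200 camera calls.

## Task

Charge the steel grinding jar with the six ceramic balls in the tray, using the scoop and never touching the balls with the fingers, so that they stay clean. The scoop stands with its handle down in the sloping stand: lift it out by the bowl, lay it flat on the bench with the bowl upward and let go, then take it again by the handle, scoop up the balls and tip them into the jar until all six are in. Finish with the scoop laid flat on the bench, bowl upward and released, the jar standing upright in its place and the other things undisturbed.

Things in the scene. Friction and masses are not known exactly. Their poses are not given: they have to be found in the camera images.
- scoop_base (a point): Cast aluminium scoop, 191 mm long, 0.14 to 0.2 kg: flat-bottomed open bowl, grey handle behind. This point: middle of the bowl's underside; x to the open nose, z up out of the bowl. Bowl x -50..44, y -33..33 mm, floor 2 mm, nose edge bevelled. At the start handle down in the stand, nose 67 degrees up: its x leans the stand's way (stand's +x), its hollow faces up and back (stand's -x).
- scoop_bowl (a point): point between the scoop's side walls, at (-12, 0, 30) mm in the scoop's frame: here the bowl can be taken across its 66 mm width. Back wall (x -50) and side walls are 2.5 mm thick and 38 mm high; the sides slope down from 38 mm at x = 0 to 6 mm at x = 40, and end there: the nose is open
- scoop_handle (a point): point on the handle's axis, at (-103, 0, 52) mm in the scoop's frame, 60 mm along it from the bowl: a place to hold it for scooping. The handle is 16 mm wide (y), 14 mm thick, with flat sides; it starts at (-49, 0, 27) and runs back and up at 25 degrees for 108 mm, to (-147, 0, 73)
- scoop: the same scoop as a whole; its own axes are those of the stand at the start, so go by scoop_base
- scoop_nose (a point): middle of the scoop's nose edge, at (44, 0, 0) mm in the scoop's frame
- stand: Grey-painted metal scoop stand, fixed to the bench: base plate 130 x 90 mm with a square sleeve (inside 20 x 17 mm, 62 mm deep) that rises at 45 degrees towards the stand's x; origin under the base, z up. The handle is in the sleeve for 62 mm and comes out along the sleeve's direction, (1, 0, 1) in the stand's frame. The bench between the stand and the jars, round x 0.60, y 0.10, is kept clear.
- tray: Shallow steel tray, fixed to the bench, 216 x 86 mm outside, 210 x 80 mm inside, floor 3 mm thick, wall top 26 mm above the bench; origin under its centre, x along its length, z up. The balls start in the half at +x; the half at -x is empty.
- jar: Steel grinding jar standing open on the bench: 85 mm high, 126 mm over the rim, inside diameter 100 mm, inner floor at 9 mm, 1.8 kg, loose; origin under its centre, z up. A tall cabinet stands on the right of the bench (y below -0.5), another on the left (y above 0.4 where x is above 0.5)
- jar_mouth (a point): centre of the jar's mouth, at the height of its rim (85 mm)
- ball0_center (a point): centre of a white ceramic grinding ball, 28 mm diameter, 35 g, smooth; rolls freely
- ball1_center (a point): centre of a white ceramic grinding ball, 28 mm diameter, 35 g, smooth; rolls freely
- ball2_center (a point): centre of a white ceramic grinding ball, 28 mm diameter, 35 g, smooth; rolls freely
- ball3_center (a point): centre of a white ceramic grinding ball, 28 mm diameter, 35 g, smooth; rolls freely
- ball4_center (a point): centre of a white ceramic grinding ball, 28 mm diameter, 35 g, smooth; rolls freely
- ball5_center (a point): centre of a white ceramic grinding ball, 28 mm diameter, 35 g, smooth; rolls freely
- waste_jar: glass beaker-like jar, 89 mm wide, 127 mm high: a bystander, not the grinding jar; origin under its centre
- amber_bottle: brown glass bottle, 52 mm wide, 107 mm high, bystander; origin under its centre
- septa_tin: round pale tin, 56 mm wide, 22 mm high, bystander; origin under its centre
- tape: roll of tape lying flat, 98 mm wide, 25 mm high, bystander; origin under its centre
- wrench: steel spanner, 29 x 166 x 6 mm, long along its y, bystander; origin under its centre
- wash_bottle: clear bottle, 58 mm wide, 112 mm high, bystander; origin under its centre

How it is judged (in metres and radians):
On the way, in this order (a step that is already met when the one before it is completed fails the run):
1. The scoop is out of its stand, lies flat on the bench with the bowl upward and has been let go (height (world z) of scoop_base below 0.008 m and angle between scoop_base's own z axis and vertical below 0.12 rad and contact force between the fingers and scoop below 0.05 N and linear speed of scoop below 0.03 m/s), for 0.2 s.
2. The scoop has lifted at least one ball clear of the tray (height (world z) of scoop_base above 0.045 m and ((x of ball0_center in the frame of scoop_base between -0.05 and 0.044 m and y of ball0_center in the frame of scoop_base between -0.033 and 0.033 m and z of ball0_center in the frame of scoop_base between 0.005 and 0.05 m) or (x of ball1_center in the frame of scoop_base between -0.05 and 0.044 m and y of ball1_center in the frame of scoop_base between -0.033 and 0.033 m and z of ball1_center in the frame of scoop_base between 0.005 and 0.05 m) or (x of ball2_center in the frame of scoop_base between -0.05 and 0.044 m and y of ball2_center in the frame of scoop_base between -0.033 and 0.033 m and z of ball2_center in the frame of scoop_base between 0.005 and 0.05 m) or (x of ball3_center in the frame of scoop_base between -0.05 and 0.044 m and y of ball3_center in the frame of scoop_base between -0.033 and 0.033 m and z of ball3_center in the frame of scoop_base between 0.005 and 0.05 m) or (x of ball4_center in the frame of scoop_base between -0.05 and 0.044 m and y of ball4_center in the frame of scoop_base between -0.033 and 0.033 m and z of ball4_center in the frame of scoop_base between 0.005 and 0.05 m) or (x of ball5_center in the frame of scoop_base between -0.05 and 0.044 m and y of ball5_center in the frame of scoop_base between -0.033 and 0.033 m and z of ball5_center in the frame of scoop_base between 0.005 and 0.05 m))), for 0.2 s.
At the end, for the whole second after the job is handed in: All six balls lie inside the grinding jar; the jar stands upright; the scoop lies flat on the bench (underside within 8 mm of the bench, tilted less than 0.12 rad), bowl upward, released and at rest (all of step 1 and horizontal distance between each of ball0_center, ball1_center, ball2_center, ball3_center, ball4_center, ball5_center and jar_mouth below 0.048 m and z of ball0_center in the frame of jar between 0.005 and 0.085 m and z of ball1_center in the frame of jar between 0.005 and 0.085 m and z of ball2_center in the frame of jar between 0.005 and 0.085 m and z of ball3_center in the frame of jar between 0.005 and 0.085 m and z of ball4_center in the frame of jar between 0.005 and 0.085 m and z of ball5_center in the frame of jar between 0.005 and 0.085 m and angle between jar's own z axis and vertical below 0.08 rad and linear speed of jar below 0.02 m/s); the robot touches nothing.
It fails at once if The fingers touch a ball (contact force between the fingers and ball0 above 0.2 N or contact force between the fingers and ball1 above 0.2 N or contact force between the fingers and ball2 above 0.2 N or contact force between the fingers and ball3 above 0.2 N or contact force between the fingers and ball4 above 0.2 N or contact force between the fingers and ball5 above 0.2 N).
It fails at once if The grinding jar is pushed more than 30 mm from its place or tipped (distance of jar from where it was at the start of the episode above 0.03 m or angle between jar's own z axis and vertical above 0.3 rad).
It fails at once if A bystander is moved more than 30 mm (distance of any of waste_jar, amber_bottle, septa_tin, tape, wrench, wash_bottle from where it was at the start of the episode above 0.03 m).
It also fails if it takes over 67 s, if anything falls off the work surface, if the arm or the gripper's body presses on something with over 40 N, if the wrist force passes 120 N, or if a joint passes its speed limit or range.

## Working session

There is one attempt and no reset: what is moved stays moved. The work goes in short steps, Python scripts to look and compute and a tool call to move; the robot and the scene stay as the last step left them, time stands still between calls to the robot, and variables do not carry over. Pictures are saved under pics/ and viewed, at most 10 in all, crops included, and the job is handed in when it is done.

Besides the shell and the picture viewer there is one more tool, called after "Call:" as name(argument=value, ...), one argument or row to a line, values as JSON. drive_tool: Moves the arm, as the interface text tells. Its arguments: {"type":"object","properties":{"targets":{"type":"array"}},"required":["targets"]}

```bash
ls; mkdir -p pics; python3 - <<'E'
from cell import *
import cv2,numpy as np
print(state(),grip_depth)
for n in("top","side"):
    c=read_camera(n);print(n,c["fx"],c["fy"],c["cx"],c["cy"],c["R"],c["t"])
    cv2.imwrite(f"pics/{n}0.png",c["frame"][:,:,::-1])
E
```

```text
pics
{'t': 0.0, 'joints': array([-1.37957513e+00,  4.91538842e-01,  1.55945314e+00,  9.74326005e-06,
        1.09170104e+00, -1.05586488e-01]), 'qvel': array([-1.25997630e-03,  7.30010692e-05,  4.32026719e-05, -4.87730504e-05,
        4.47817015e-04, -6.29849926e-04]), 'tau': array([-2.24384246e-03, -6.12651229e+01, -2.58181965e+01,  6.92318939e-02,
        4.82232054e-02, -1.25179195e-04]), 'eef_pos': array([ 182.77810238, -597.41893984,  214.07335077]), 'tcp_rot': array([-3.14049933e+00, -1.24561289e-04,  2.96803117e-01]), 'ft_force': array([ 0.19123732,  0.54047042, -0.44375949]), 'moment': array([-0.03024679,  0.00419373, -0.03205935]), 'grip_force': 0.0, 'opening': 0.9986767778182132} 18.8
top 418.7747692241538 418.7747692241538 323.81968949377017 207.50163538662295 [[-0.0196624  -0.9997123   0.01373694]
 [-0.98590735  0.01710419 -0.16641558]
 [ 0.16613275 -0.01681548 -0.98596001]] [ -62.99808838  593.17645305 1102.03159541]
side 383.05457862284646 383.05457862284646 320.60654981193585 203.43169572888053 [[-0.94634793 -0.32305794  0.00769129]
 [-0.18296163  0.51603528 -0.83679904]
 [ 0.2663656  -0.79331025 -0.54745613]] [ 517.97015649  248.95965728 1059.674903  ]
```

View pics/top0.png

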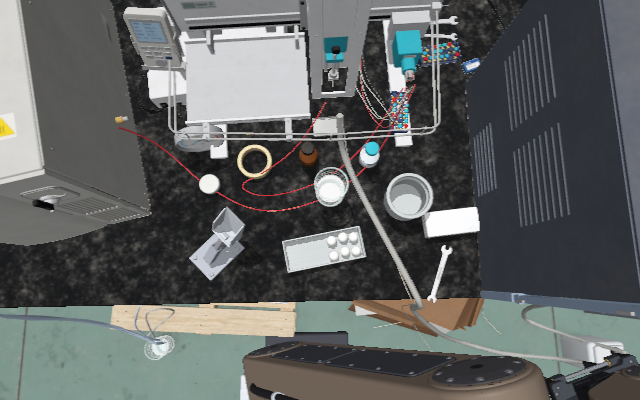

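View pics/side0.png

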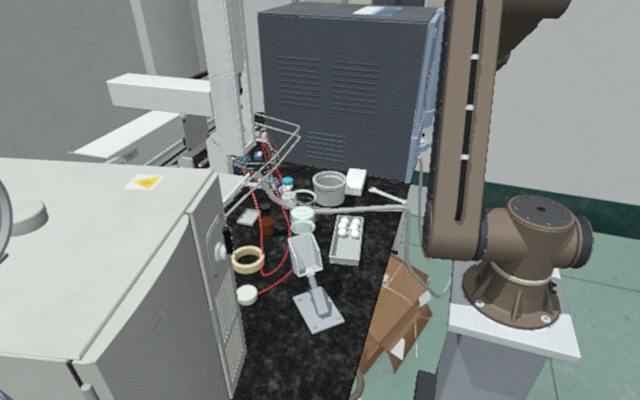

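Top view: stand near (217,255), with the scoop bowl at (228,226). The tray is at (325,250) with the balls on its right at (327-355, 238-255), and the jar is at (409,196). In the side view the scoop is at (305,255). I'll zoom in and measure.

```bash
cat > h.py <<'E'
from cell import *
import cv2,numpy as np
def ray(c,u,v,z):
    R=np.array(c["R"]);t=np.array(c["t"]);o=-R.T@t
    d=R.T@np.array([(u-c["cx"])/c["fx"],(v-c["cy"])/c["fy"],1]);return o+d*(z-o[2])/d[2]
def proj(c,X):
    p=np.array(c["R"])@np.array(X,float)+c["t"];return np.array([c["fx"]*p[0]/p[2]+c["cx"],c["fy"]*p[1]/p[2]+c["cy"]])
def crop(c,x0,y0,x1,y1,s,name):
    cv2.imwrite(name,cv2.resize(c["frame"][y0:y1,x0:x1,::-1],None,fx=s,fy=s,interpolation=cv2.INTER_CUBIC))
E
python3 - <<'E'
from h import *
c=read_camera("top");crop(c,180,180,380,290,4,"pics/t1.png")
f=c["frame"];g=cv2.cvtColor(f,cv2.COLOR_RGB2GRAY)
roi=np.zeros_like(g);roi[225:275,275:375]=g[225:275,275:375]
ci=cv2.HoughCircles(cv2.resize(roi,None,fx=4,fy=4,interpolation=cv2.INTER_CUBIC),cv2.HOUGH_GRADIENT,1,14,param1=120,param2=12,minRadius=15,maxRadius=24)
print("balls",[(np.round(x[:2]/4,1),x[2]/4,ray(c,x[0]/4,x[1]/4,17)[:2].round()) for x in ci[0][:10]])
m=(roi>120).astype(np.uint8);k=max(cv2.findContours(m,0,2)[0],key=cv2.contourArea)
b=cv2.boxPoints(cv2.minAreaRect(k));print("tray",[(p.round(1),ray(c,*p,26)[:2].round()) for p in b])
s=read_camera("side");crop(s,270,200,420,340,4,"pics/s1.png")
E
```

```text
balls [(array([331.4, 240.4], dtype=float32), np.float32(4.35), array([504., -94.])), (array([342.9, 236.9], dtype=float32), np.float32(4.425), array([ 513., -126.])), (array([353.1, 236.6], dtype=float32), np.float32(4.7), array([ 513., -155.])), (array([344.6, 250.9], dtype=float32), np.float32(4.125), array([ 474., -130.])), (array([333.4, 255.4], dtype=float32), np.float32(4.425), array([462., -98.])), (array([356.4, 252.9], dtype=float32), np.float32(4.7), array([ 468., -163.])), (array([288.9, 246.6], dtype=float32), np.float32(5.8), array([489.,  25.])), (array([352.9, 241.1], dtype=float32), np.float32(4.95), array([ 501., -154.])), (array([349.1, 229.6], dtype=float32), np.float32(4.7), array([ 533., -144.]))]
tray [(array([281.2, 240.8], dtype=float32), array([505.,  46.])), (array([359.6, 225.1], dtype=float32), array([ 544., -173.])), (array([365.9, 256.6], dtype=float32), array([ 457., -188.])), (array([287.5, 272.3], dtype=float32), array([418.,  29.]))]
```

View pics/t1.png

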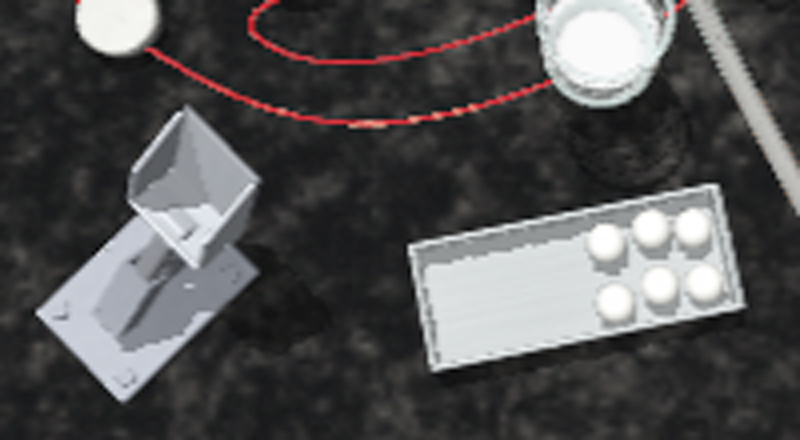

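View pics/s1.png

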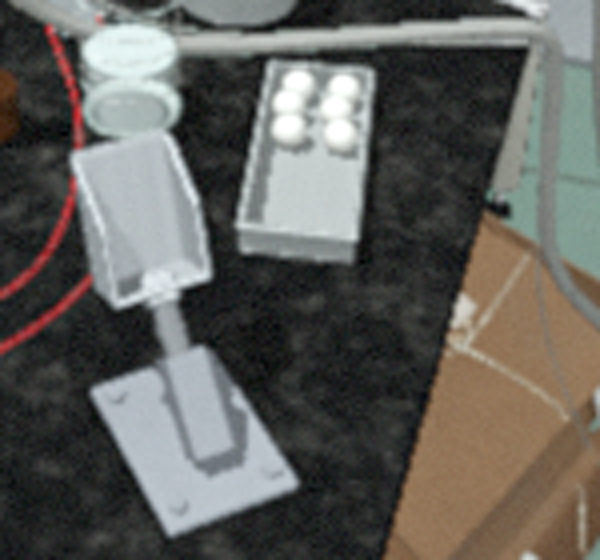

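The crops are clear, so I'll triangulate the scoop corners and fit the stand, tray and jar.

```bash
cat >> h.py <<'E'
def tri(ct,cs,a,b):
    A=[]
    for c,p in((ct,a),(cs,b)):
        P=np.diag([1,1,1.])@np.c_[c["R"],c["t"]];K=np.array([[c["fx"],0,c["cx"]],[0,c["fy"],c["cy"]],[0,0,1]]);A.append(K@P)
    X=cv2.triangulatePoints(A[0],A[1],np.array(a,float).reshape(2,1),np.array(b,float).reshape(2,1));X=(X[:3]/X[3]).ravel()
    return X,np.linalg.norm(proj(ct,X)-a),np.linalg.norm(proj(cs,X)-b)
E
python3 - <<'E'
from h import *
c=read_camera("top");s=read_camera("side")
T=lambda u,v:np.array([180+u/4-.4,180+v/4-.4]);S=lambda u,v:np.array([270+u/4-.4,200+v/4-.4])
for n,a,b in(("noseL",T(185,105),S(75,157)),("noseR",T(262,180),S(163,132)),("backL",T(130,190),S(118,305)),("backR",T(193,268),S(212,272))):
    X,e1,e2=tri(c,s,a,b);print(n,X.round(1),round(e1,2),round(e2,2))
print("stand");[print(ray(c,*T(*p),4)[:2].round(1)) for p in((38,313),(125,402),(260,270))]
print("stand side");[print(ray(s,*S(*p),4)[:2].round(1)) for p in((90,390),(168,537),(300,485),(203,345))]
tr=[ray(c,*T(*p),26)[:2] for p in((408,243),(718,184),(745,307),(432,371))];print("tray",np.round(tr),np.mean(tr,0).round(1))
tr=[ray(s,*S(*p),26)[:2] for p in((238,236),(270,62),(376,68),(355,240))];print("tray s",np.round(tr),np.mean(tr,0).round(1))
print("balls",[ray(c,*T(*p),17)[:2].round() for p in((606,243),(651,229),(694,227),(615,302),(660,286),(704,282))])
g=cv2.GaussianBlur(cv2.cvtColor(c["frame"],cv2.COLOR_RGB2GRAY),(3,3),0)
r=cv2.resize(g[160:235,370:450],None,fx=4,fy=4)
for q in cv2.HoughCircles(r,cv2.HOUGH_GRADIENT,1,8,param1=100,param2=20,minRadius=60,maxRadius=110)[0][:5]:
    u,v=370+q[0]/4,160+q[1]/4;print("jar",u,v,q[2]/4,ray(c,u,v,85).round(),ray(c,u,v,85)[1]-ray(c,u+q[2]/4,v,85)[1])
E
```

```text
noseL [579.9 169.1 166. ] 0.32 0.36
noseR [534.6 122.2 163.3] 0.38 0.41
backL [534.7 218.8  95.8] 1.04 1.29
backR [484.1 176.  101.6] 0.47 0.56
stand
[463.6 304.4]
[401.1 242.3]
[490.7 150.1]
stand side
[556.3 212.7]
[465.6 307.6]
[400.2 242.9]
[497.7 147.8]
tray [[ 506.   44.]
 [ 543. -172.]
 [ 457. -188.]
 [ 418.   28.]] [481.  -71.8]
tray s [[ 502.   55.]
 [ 545. -169.]
 [ 456. -191.]
 [ 419.   30.]] [480.7 -68.6]
balls [array([504., -93.]), array([ 513., -125.]), array([ 514., -155.]), array([463., -98.]), array([ 473., -130.]), array([ 476., -161.])]
jar 408.875 196.625 23.85 [ 612. -302.   85.] 64.29807911632173
jar 409.875 194.875 23.35 [ 616. -305.   85.] 62.99827720645561
jar 411.125 197.125 22.325 [ 610. -308.   85.] 60.180497575450545
jar 407.375 198.125 22.875 [ 608. -298.   85.] 61.62360759630741
jar 407.375 194.875 21.35 [ 617. -299.   85.] 57.58875352084664
```

Stand x heading is about -45°, and the scoop_bowl grasp point is near (524,181,127). The tray centre is (481,-70) with heading -80°, and the jar is at (613,-303). I'll move towards the grasp.

Call:
drive_tool(
  targets=[
    {"jaw": 1,"travel": [0.554,-0.644,0],"twist": -2.06},
    {"jaw": 1,"travel": [0.554,-0.644,0],"twist": -2.06},
    {"jaw": 1,"travel": [0.554,-0.644,0],"twist": -2.06},
    {"jaw": 1,"travel": [0.554,-0.644,0],"twist": -2.06},
    {"jaw": 1,"travel": [0.554,-0.644,0],"twist": -2.06},
    {"jaw": 1,"travel": [0.554,-0.644,0],"twist": -2.06},
    {"jaw": 1,"travel": [0.554,-0.644,0],"twist": -2.06},
    {"jaw": 1,"travel": [0.554,-0.644,0],"twist": -2.06},
  ],
)

```text
t: 0.97
eef_pos: [317.1, -290.6, 214.8]
tcp_rot: [3.141, 0.0, 1.303]
ft_force: [0.8, -0.7, -0.4]
opening: 0.998
grip_force: 0.0
```

Call:
drive_tool(
  targets=[
    {"jaw": 1,"travel": [0.51,0.075,0],"twist": -1.053},
    {"jaw": 1,"travel": [0.51,0.075,0],"twist": -1.053},
    {"jaw": 1,"travel": [0.51,0.075,0],"twist": -1.053},
    {"jaw": 1,"travel": [0.51,0.075,0],"twist": -1.053},
    {"jaw": 1,"travel": [0.51,0.075,0],"twist": -1.053},
    {"jaw": 1,"travel": [0.51,0.075,0],"twist": -1.053},
    {"jaw": 1,"travel": [0.51,0.075,0],"twist": -1.053},
    {"jaw": 1,"travel": [0.51,0.075,0],"twist": -1.053},
  ],
)

```text
t: 1.63
eef_pos: [453.1, 14.1, 214.9]
tcp_rot: [3.141, 0.001, 2.303]
ft_force: [0.9, -1.1, 0.3]
opening: 0.995
grip_force: 0.0
```

Call:
drive_tool(
  targets=[
    {"jaw": 1,"travel": [0.077,0.165,0],"twist": -0.05},
    {"jaw": 1,"travel": [0.077,0.165,0],"twist": -0.05},
    {"jaw": 1,"travel": [0.077,0.165,0],"twist": -0.05},
    {"jaw": 1,"travel": [0.077,0.165,0],"twist": -0.05},
    {"jaw": 1,"travel": [0.077,0.165,0],"twist": -0.05},
    {"jaw": 1,"travel": [0.077,0.165,0],"twist": -0.05},
    {"jaw": 1,"travel": [0.077,0.165,0],"twist": -0.05},
  ],
)

```text
t: 2.22
eef_pos: [524.6, 179.4, 214.1]
tcp_rot: [-3.141, -0.0, 2.348]
ft_force: [0.2, -0.2, -0.3]
opening: 1.003
grip_force: 0.0
```

```bash
cat >> h.py <<'E'
def go(X,yaw=None):
    s=state();p=s["eef_pos"];r=s["tcp_rot"];y=r[2];d=np.array(X)-p
    print("at",p.round(1),r.round(3),"travel",(np.array([np.cos(y)*d[0]+np.sin(y)*d[1],np.sin(y)*d[0]-np.cos(y)*d[1],-d[2]])/1e3).round(4),"twist",None if yaw is None else round(-(yaw-y),3))
E
python3 - <<'E'
from h import *
go([524,181,109],2.356)
c=read_camera("top");s=read_camera("side")
a=cv2.resize(c["frame"][170:290,160:300,::-1],None,fx=2.85,fy=2.85);b=cv2.resize(s["frame"][180:300,250:390,::-1],None,fx=2.85,fy=2.85)
cv2.imwrite("pics/p2.png",np.hstack([a,b]))
E
```

```text
at [524.6 179.4 214.1] [-3.141 -0.     2.348] travel [0.0016 0.0007 0.1051] twist -0.008
```

View pics/p2.png

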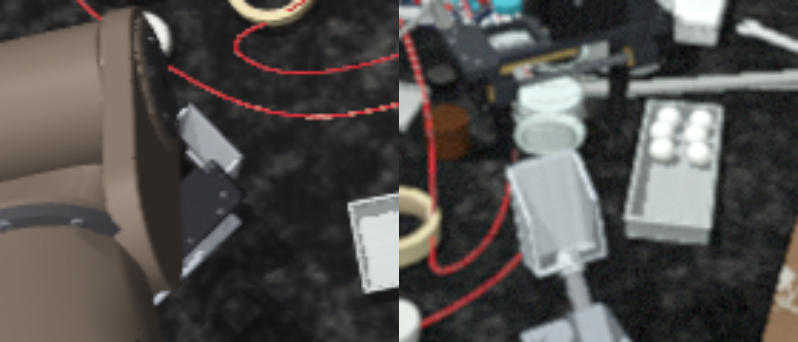

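The gripper sits above and across the bowl in both views. I'll descend and close.

Call:
drive_tool(
  targets=[
    {"jaw": 1,"travel": [0.0016,0.0007,0.04],"twist": 0},
    {"jaw": 1,"travel": [0.0016,0.0007,0.075],"twist": 0},
    {"jaw": 1,"travel": [0.0016,0.0007,0.105],"twist": 0},
    {"jaw": 1,"travel": [0.0016,0.0007,0.105],"twist": 0},
    {"jaw": 0.3,"travel": [0.0016,0.0007,0.105],"twist": 0},
    {"jaw": 0.3,"travel": [0.0016,0.0007,0.105],"twist": 0},
    {"jaw": 0.3,"travel": [0.0016,0.0007,0.105],"twist": 0},
    {"jaw": 0.3,"travel": [0.0016,0.0007,0.105],"twist": 0},
  ],
)

```text
t: 2.98
eef_pos: [525.1, 180.6, 111.4]
tcp_rot: [3.139, 0.002, 2.347]
ft_force: [-0.4, -0.4, -0.6]
opening: 0.776
grip_force: 0.0
```

Call:
drive_tool(
  targets=[
    {"jaw": 0.3,"travel": [0,0,0],"twist": 0},
    {"jaw": 0.3,"travel": [0,0,0],"twist": 0},
    {"jaw": 0.3,"travel": [0,0,0],"twist": 0},
    {"jaw": 0.3,"travel": [0,0,0],"twist": 0},
    {"jaw": 0.3,"travel": [-0.005,0,-0.005],"twist": 0},
    {"jaw": 0.3,"travel": [-0.01,0,-0.01],"twist": 0},
  ],
)

```text
t: 3.48
eef_pos: [531.3, 173.4, 119.9]
tcp_rot: [-3.141, -0.0, 2.347]
ft_force: [-0.0, 0.9, -2.1]
opening: 0.69
grip_force: 30.0
```

Call:
drive_tool(
  targets=[
    {"jaw": 0.3,"travel": [-0.007,0,-0.007],"twist": 0},
    {"jaw": 0.3,"travel": [-0.014,0,-0.014],"twist": 0},
    {"jaw": 0.3,"travel": [-0.021,0,-0.021],"twist": 0},
    {"jaw": 0.3,"travel": [-0.028,0,-0.028],"twist": 0},
    {"jaw": 0.3,"travel": [-0.035,0,-0.035],"twist": 0},
    {"jaw": 0.3,"travel": [-0.042,0,-0.042],"twist": 0},
    {"jaw": 0.3,"travel": [-0.05,0,-0.05],"twist": 0},
    {"jaw": 0.3,"travel": [-0.058,0,-0.058],"twist": 0},
  ],
)

```text
t: 4.15
eef_pos: [572.5, 131.5, 178.4]
tcp_rot: [-3.141, 0.0, 2.347]
ft_force: [-0.4, -0.0, -0.7]
opening: 0.693
grip_force: 30.0
```

Call:
drive_tool(
  targets=[
    {"jaw": 0.3,"travel": [-0.02,0.0,-0.02],"twist": 0},
    {"jaw": 0.3,"travel": [-0.04,-0.017,-0.02],"twist": 0.12},
    {"jaw": 0.3,"travel": [-0.072,-0.035,-0.02],"twist": 0.24},
    {"jaw": 0.3,"travel": [-0.072,-0.035,-0.02],"twist": 0.36},
    {"jaw": 0.3,"travel": [-0.072,-0.035,-0.02],"twist": 0.48},
    {"jaw": 0.3,"travel": [-0.072,-0.035,-0.02],"twist": 0.605},
    {"jaw": 0.3,"travel": [-0.072,-0.035,-0.02],"twist": 0.605},
  ],
)

```text
t: 4.73
eef_pos: [597.7, 55.6, 198.0]
tcp_rot: [3.141, 0.0, 1.735]
ft_force: [0.0, 0.8, -1.6]
opening: 0.692
grip_force: 30.0
```

```bash
python3 - <<'E'
from h import *
print(state()["ft_force"],state()["opening"])
go([598,55,11],1.742)
s=read_camera("side");c=read_camera("top")
a=cv2.resize(c["frame"][130:260,200:340,::-1],None,fx=2.8,fy=2.8);b=cv2.resize(s["frame"][130:260,230:370,::-1],None,fx=2.8,fy=2.8)
cv2.imwrite("pics/p3.png",np.hstack([a,b]))
E
```

```text
[ 0.00914769  0.82527035 -1.63370451] 0.6923013060386799
at [597.7  55.6 198. ] [3.141 0.    1.735] travel [-0.0006  0.0002  0.187 ] twist -0.007
```

View pics/p3.png

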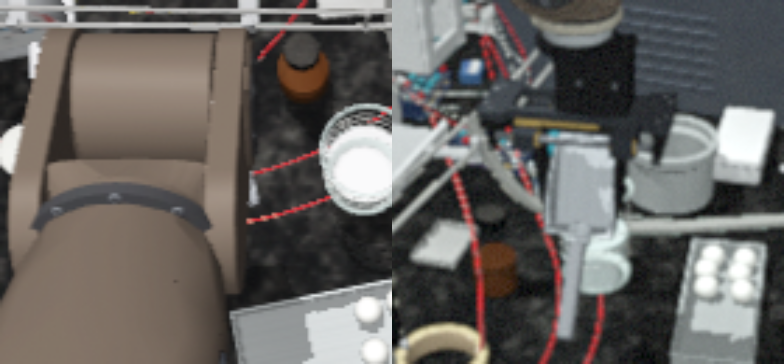

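The scoop is held with its nose up and handle tip down. I'll lower it and press so that the handle tip levels it.

Call:
drive_tool(
  targets=[
    {"jaw": 0.3,"travel": [0,0,0.03],"twist": 0},
    {"jaw": 0.3,"travel": [0,0,0.06],"twist": 0},
    {"jaw": 0.3,"travel": [0,0,0.09],"twist": 0},
    {"jaw": 0.3,"travel": [0,0,0.1],"twist": 0},
    {"jaw": 0.3,"travel": [0,0,0.107],"twist": 0},
    {"jaw": 0.3,"travel": [0,0,0.114],"twist": 0},
    {"jaw": 0.3,"travel": [0,0,0.121],"twist": 0},
    {"jaw": 0.3,"travel": [0,0,0.128],"twist": 0},
  ],
)

```text
t: 5.5
eef_pos: [599.0, 55.8, 71.3]
tcp_rot: [3.138, 0.001, 1.744]
ft_force: [2.0, -2.8, 3.8]
opening: 0.693
grip_force: 30.0
```

Call:
drive_tool(
  targets=[
    {"jaw": 0.3,"travel": [0,0,0.006],"twist": 0},
    {"jaw": 0.3,"travel": [0,0,0.012],"twist": 0},
    {"jaw": 0.3,"travel": [0,0,0.018],"twist": 0},
    {"jaw": 0.3,"travel": [0,0,0.024],"twist": 0},
    {"jaw": 0.3,"travel": [0,0,0.03],"twist": 0},
    {"jaw": 0.3,"travel": [0,0,0.036],"twist": 0},
  ],
)

```text
t: 6.0
eef_pos: [597.3, 56.3, 33.0]
tcp_rot: [-3.141, -0.0, 1.742]
ft_force: [1.1, -2.4, 1.3]
opening: 0.692
grip_force: 30.0
```

Call:
drive_tool(
  targets=[
    {"jaw": 0.3,"travel": [0,0,0.005],"twist": 0},
    {"jaw": 0.3,"travel": [0,0,0.01],"twist": 0},
    {"jaw": 0.3,"travel": [0,0,0.014],"twist": 0},
    {"jaw": 0.3,"travel": [0,0,0.018],"twist": 0},
    {"jaw": 0.3,"travel": [0,0,0.021],"twist": 0},
    {"jaw": 0.3,"travel": [0,0,0.021],"twist": 0},
  ],
)

```text
t: 6.5
eef_pos: [597.4, 55.8, 13.6]
tcp_rot: [3.141, 0.001, 1.742]
ft_force: [-4.1, -5.2, 17.7]
opening: 0.694
grip_force: 30.0
```

```bash
python3 - <<'E'
from h import *
s=read_camera("side")
crop(s,230,130,370,290,3,"pics/p4.png")
E
```

```text
(no output)
```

View pics/p4.png

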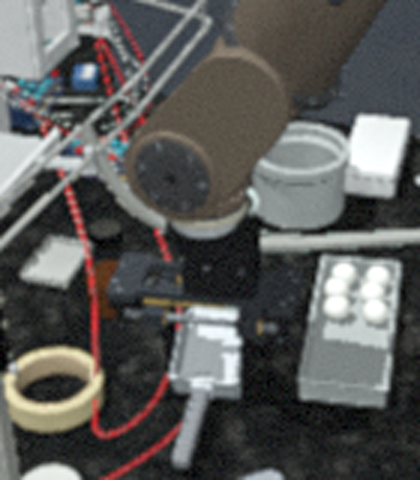

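It looks flat, with the 17 N bottom contact confirming it. I'll release and rise.

Call:
drive_tool(
  targets=[
    {"jaw": 1,"travel": [0,0,-0.001],"twist": 0},
    {"jaw": 1,"travel": [0,0,-0.001],"twist": 0},
    {"jaw": 1,"travel": [0,0,-0.001],"twist": 0},
    {"jaw": 1,"travel": [0,0,-0.001],"twist": 0},
    {"jaw": 1,"travel": [0,0,-0.001],"twist": 0},
    {"jaw": 1,"travel": [0,0,-0.001],"twist": 0},
    {"jaw": 1,"travel": [0,0,-0.03],"twist": 0},
    {"jaw": 1,"travel": [0,0,-0.07],"twist": 0},
  ],
)

```text
t: 7.22
eef_pos: [595.7, 56.2, 80.4]
tcp_rot: [-3.135, -0.001, 1.742]
ft_force: [0.6, -0.7, 0.2]
opening: 1.003
grip_force: 0.0
```

Call:
drive_tool(
  targets=[
    {"jaw": 1,"travel": [0.0,0,-0.04],"twist": 0},
    {"jaw": 1,"travel": [-0.0,0,-0.08],"twist": 0},
    {"jaw": 1,"travel": [0,-0.04,-0.12],"twist": 0},
    {"jaw": 1,"travel": [0,-0.08,-0.16],"twist": 0},
    {"jaw": 1,"travel": [0,-0.12,-0.16],"twist": 0},
    {"jaw": 1,"travel": [0,-0.16,-0.16],"twist": 0},
    {"jaw": 1,"travel": [0,-0.2,-0.16],"twist": 0},
    {"jaw": 1,"travel": [0,-0.2,-0.16],"twist": 0},
  ],
)

```text
t: 7.88
eef_pos: [396.1, 22.2, 242.9]
tcp_rot: [-3.141, 0.0, 1.742]
ft_force: [2.0, -0.1, 0.5]
opening: 0.997
grip_force: 0.0
```

```bash
python3 - <<'E'
from h import *
print(state()["eef_pos"])
s=read_camera("side");c=read_camera("top")
a=cv2.resize(c["frame"][150:260,215:335,::-1],None,fx=3.3,fy=3.3,interpolation=2);b=cv2.resize(s["frame"][190:300,265:385,::-1],None,fx=3.3,fy=3.3,interpolation=2)
cv2.imwrite("pics/p5.png",np.hstack([a,b]))
E
```

```text
[396.10750841  22.1578061  242.86713231]
```

View pics/p5.png

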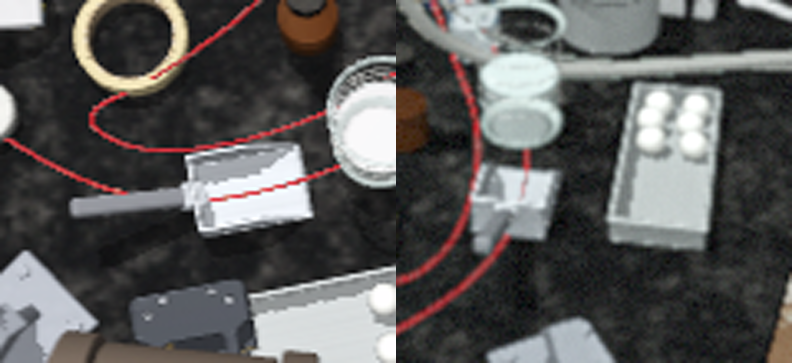

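The scoop lies flat and released, with the bowl at crop (250,190) and the handle to the left. I'll compute its pose.

```bash
python3 - <<'E'
from h import *
c=read_camera("top");s=read_camera("side")
T=lambda u,v:(215+u/3.3-.35,150+v/3.3-.35)
n=[ray(c,*T(*p),4)[:2] for p in((299,143),(313,216))];b=[ray(c,*T(*p),38)[:2] for p in((186,157),(201,238))]
N=np.mean(n,0);B=np.mean(b,0);h=ray(c,*T(75,207),76)[:2]
print(n,b,h);d=N-B;print(np.linalg.norm(d),np.degrees(np.arctan2(d[1],d[0])))
d2=N-h;print(np.linalg.norm(d2),np.degrees(np.arctan2(d2[1],d2[0])))
d/=np.linalg.norm(d);base=(N-44*d+B+50*d)/2;print("base",base);hd=base-90*d;print("handle",hd);go([*hd,110],np.arctan2(d[1],d[0])+np.pi)
E
```

```text
[array([642.97824668, -22.16383178]), array([578.39883639, -33.46786493])] [array([625.54969304,  72.43384006]), array([556.32630801,  59.82066541])] [578.33606067 158.01520845]
95.99682344620734 -78.12708437130597
188.62625662869587 -80.12400735117691
base [601.43049586  16.21988314]
handle [582.91375096 104.29445472]
at [400.8  22.1 243.1] [3.14  0.    1.741] travel [0.0501 0.1934 0.1331] twist -0.037
```

Call:
drive_tool(
  targets=[
    {"jaw": 0.6,"travel": [0.01,0.04,0.01],"twist": -0.012},
    {"jaw": 0.6,"travel": [0.02,0.08,0.02],"twist": -0.012},
    {"jaw": 0.6,"travel": [0.03,0.12,0.03],"twist": -0.012},
    {"jaw": 0.6,"travel": [0.04,0.16,0.05],"twist": -0.012},
    {"jaw": 0.6,"travel": [0.0474,0.197,0.07],"twist": -0.012},
    {"jaw": 0.6,"travel": [0.0474,0.197,0.11],"twist": -0.012},
    {"jaw": 0.6,"travel": [0.0474,0.197,0.15],"twist": -0.012},
    {"jaw": 0.6,"travel": [0.0474,0.197,0.15],"twist": -0.012},
  ],
)

```text
t: 8.75
eef_pos: [584.1, 102.8, 84.5]
tcp_rot: [-3.13, -0.001, 1.754]
ft_force: [0.1, -0.1, -1.9]
opening: 0.607
grip_force: 0.0
```

```bash
python3 - <<'E'
from h import *
go([587,101.7,26],1.752)
E
```

```text
at [584.1 102.8  84.5] [-3.130e+00 -1.000e-03  1.754e+00] travel [-0.0016  0.0027  0.0585] twist 0.002
```

Call:
drive_tool(
  targets=[
    {"jaw": 0.6,"travel": [-0.001,0.002,0.0],"twist": 0},
    {"jaw": 0.6,"travel": [-0.001,0.002,0.02],"twist": 0},
    {"jaw": 0.6,"travel": [-0.001,0.002,0.04],"twist": 0},
    {"jaw": 0.6,"travel": [-0.001,0.002,0.058],"twist": 0},
    {"jaw": 0.6,"travel": [-0.001,0.002,0.058],"twist": 0},
    {"jaw": 0.6,"travel": [-0.001,0.002,0.058],"twist": 0},
  ],
)

```text
t: 9.25
eef_pos: [589.7, 101.7, 36.6]
tcp_rot: [3.14, 0.0, 1.754]
ft_force: [-0.8, 0.2, 0.3]
opening: 0.601
grip_force: 0.0
```

Call:
drive_tool(
  targets=[
    {"jaw": 0.0,"travel": [0,-0.0025,0.01],"twist": 0},
    {"jaw": 0.0,"travel": [0,-0.0025,0.01],"twist": 0},
    {"jaw": 0.0,"travel": [0,-0.0025,0.01],"twist": 0},
    {"jaw": 0.0,"travel": [0,-0.0025,0.01],"twist": 0},
    {"jaw": 0.0,"travel": [0,-0.0025,0.01],"twist": 0},
    {"jaw": 0.0,"travel": [0,-0.0025,0.01],"twist": 0},
    {"jaw": 0.0,"travel": [0,-0.0025,0.01],"twist": 0},
    {"jaw": 0.0,"travel": [0,-0.0025,0.01],"twist": 0},
  ],
)

```text
t: 9.92
eef_pos: [586.3, 101.4, 24.8]
tcp_rot: [3.141, 0.0, 1.754]
ft_force: [0.6, 1.1, 1.9]
opening: 0.166
grip_force: 29.9
```

Call:
drive_tool(
  targets=[
    {"jaw": 0.0,"travel": [0,0,0],"twist": 0},
    {"jaw": 0.0,"travel": [0,0,0],"twist": 0},
    {"jaw": 0.0,"travel": [0,0,0],"twist": 0},
  ],
)

```text
t: 10.17
eef_pos: [586.3, 101.4, 24.8]
tcp_rot: [3.141, 0.0, 1.754]
ft_force: [0.2, 1.5, 2.9]
opening: 0.167
grip_force: 29.9
```

Call:
drive_tool(
  targets=[
    {"jaw": 0.0,"travel": [0,0,-0.015],"twist": 0},
    {"jaw": 0.0,"travel": [0,0,-0.035],"twist": 0},
    {"jaw": 0.0,"travel": [0,0,-0.06],"twist": 0},
    {"jaw": 0.0,"travel": [-0.003,-0.02,-0.085],"twist": 0},
    {"jaw": 0.0,"travel": [-0.008,-0.05,-0.085],"twist": 0},
    {"jaw": 0.0,"travel": [-0.013,-0.08,-0.085],"twist": 0.009},
    {"jaw": 0.0,"travel": [-0.017,-0.11,-0.085],"twist": 0.009},
    {"jaw": 0.0,"travel": [-0.0207,-0.1337,-0.085],"twist": 0.009},
  ],
)

```text
t: 10.83
eef_pos: [455.9, 56.2, 109.5]
tcp_rot: [-3.14, -0.0, 1.745]
ft_force: [1.2, -0.3, -1.0]
opening: 0.164
grip_force: 30.0
```

Call:
drive_tool(
  targets=[
    {"jaw": 0.0,"travel": [0,0,0],"twist": 0},
    {"jaw": 0.0,"travel": [0,0,0],"twist": 0},
    {"jaw": 0.0,"travel": [0,0,0],"twist": 0},
  ],
)

```text
t: 11.08
eef_pos: [459.1, 56.6, 109.7]
tcp_rot: [3.141, 0.0, 1.745]
ft_force: [0.4, 1.0, -2.5]
opening: 0.166
grip_force: 30.0
```

```bash
python3 - <<'E'
from h import *
st=state();print(st["ft_force"],st["moment"])
go([458.6,56.7,50],1.745)
s=read_camera("side");c=read_camera("top")
a=cv2.resize(c["frame"][200:300,250:380,::-1],None,fx=3,fy=3,interpolation=2);b=cv2.resize(s["frame"][190:290,290:420,::-1],None,fx=3,fy=3,interpolation=2)
cv2.imwrite("pics/p6.png",np.hstack([a,b]))
E
```

```text
[ 0.3987964   1.00276135 -2.4681641 ] [ 0.05417522 -0.19120485  0.06479862]
at [459.1  56.6 109.7] [3.141 0.    1.745] travel [ 0.0002 -0.0005  0.0597] twist -0.0
```

View pics/p6.png

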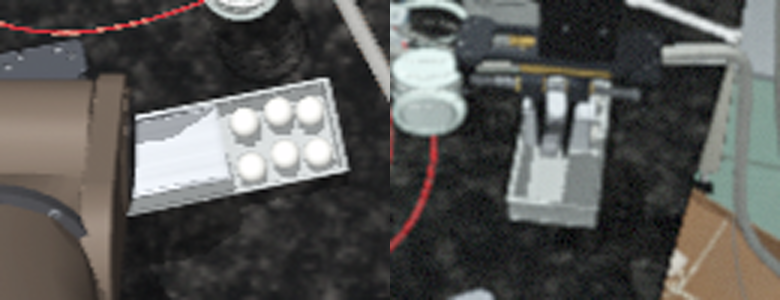

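The scoop hangs above the empty half of the tray, aligned with it; its nose edge runs about (222,108)-(232,183) in the crop. I'll check the droop by casting rays.

```bash
python3 - <<'E'
from h import *
c=read_camera("top")
print(-np.array(c["R"]).T@c["t"])
for z in(40,60,80):
  a=ray(c,250+220/3-.3,200+110/3-.3,z);b=ray(c,250+231/3-.3,200+183/3-.3,z);print(z,a.round(),b.round(),np.linalg.norm(a-b).round(1),((a+b)/2).round())
E
```

```text
[ 400.49479525  -54.59457673 1186.13829381]
40 [513. -70.  40.] [447. -79.  40.] 67.0 [480. -75.  40.]
60 [511. -70.  60.] [446. -79.  60.] 65.9 [479. -74.  60.]
80 [509. -70.  80.] [445. -78.  80.] 64.7 [477. -74.  80.]
```

Call:
drive_tool(
  targets=[
    {"jaw": 0.0,"travel": [0,0.002,0.02],"twist": 0},
    {"jaw": 0.0,"travel": [0,0.002,0.04],"twist": 0},
    {"jaw": 0.0,"travel": [0,0.002,0.055],"twist": 0},
    {"jaw": 0.0,"travel": [0,0.002,0.065],"twist": 0},
    {"jaw": 0.0,"travel": [0,0.002,0.07],"twist": 0},
    {"jaw": 0.0,"travel": [0,0.002,0.074],"twist": 0},
    {"jaw": 0.0,"travel": [0,0.002,0.074],"twist": 0},
  ],
)

```text
t: 11.82
eef_pos: [460.5, 57.1, 35.1]
tcp_rot: [-3.141, -0.0, 1.745]
ft_force: [0.0, -0.5, -2.0]
opening: 0.169
grip_force: 30.0
```

Call:
drive_tool(
  targets=[
    {"jaw": 0.0,"travel": [0,0,0.002],"twist": 0},
    {"jaw": 0.0,"travel": [0,0,0.004],"twist": 0},
    {"jaw": 0.0,"travel": [0,0,0.004],"twist": 0},
  ],
)

```text
t: 12.07
eef_pos: [460.5, 57.0, 31.8]
tcp_rot: [3.141, 0.0, 1.745]
ft_force: [-0.1, -0.1, -0.6]
opening: 0.167
grip_force: 30.0
```

Call:
drive_tool(
  targets=[
    {"jaw": 0.0,"travel": [-0.004,0,0.001],"twist": 0},
    {"jaw": 0.0,"travel": [-0.009,0,0.001],"twist": 0},
    {"jaw": 0.0,"travel": [-0.014,0,0.001],"twist": 0},
    {"jaw": 0.0,"travel": [-0.019,0,0.001],"twist": 0},
    {"jaw": 0.0,"travel": [-0.024,0,0.001],"twist": 0},
    {"jaw": 0.0,"travel": [-0.029,0,0.001],"twist": 0},
    {"jaw": 0.0,"travel": [-0.034,0,0.001],"twist": 0},
    {"jaw": 0.0,"travel": [-0.039,0,0.001],"twist": 0},
  ],
)

```text
t: 12.73
eef_pos: [467.2, 18.0, 30.6]
tcp_rot: [-3.142, 0.0, 1.745]
ft_force: [0.5, 0.9, -0.8]
opening: 0.166
grip_force: 30.0
```

Call:
drive_tool(
  targets=[
    {"jaw": 0.0,"travel": [-0.003,0,0.001],"twist": 0},
    {"jaw": 0.0,"travel": [-0.006,0,0.002],"twist": 0},
    {"jaw": 0.0,"travel": [-0.01,0,0.003],"twist": 0},
    {"jaw": 0.0,"travel": [-0.014,0,0.003],"twist": 0},
  ],
)

```text
t: 13.07
eef_pos: [469.8, 4.6, 27.8]
tcp_rot: [3.141, 0.0, 1.745]
ft_force: [-0.6, 0.6, 4.6]
opening: 0.169
grip_force: 30.0
```

Call:
drive_tool(
  targets=[
    {"jaw": 0.0,"travel": [-0.004,0,0],"twist": 0},
    {"jaw": 0.0,"travel": [-0.008,0,0],"twist": 0},
    {"jaw": 0.0,"travel": [-0.012,0,0],"twist": 0},
    {"jaw": 0.0,"travel": [-0.016,0,0],"twist": 0},
    {"jaw": 0.0,"travel": [-0.02,0,0],"twist": 0},
    {"jaw": 0.0,"travel": [-0.024,0,0],"twist": 0},
    {"jaw": 0.0,"travel": [-0.028,0,0],"twist": 0},
    {"jaw": 0.0,"travel": [-0.032,0,0],"twist": 0},
  ],
)

```text
t: 13.73
eef_pos: [475.3, -27.1, 27.8]
tcp_rot: [3.141, 0.0, 1.745]
ft_force: [-0.1, 5.2, 10.1]
opening: 0.162
grip_force: 30.0
```

```bash
cat > b.py <<'E'
from h import *
c=read_camera("side");f=c["frame"];x0,y0,x1,y1=330,195,390,290
g=f[y0:y1,x0:x1].min(2);m=cv2.resize(g,None,fx=4,fy=4,interpolation=2)
n,l,st,ce=cv2.connectedComponentsWithStats((m>205).astype(np.uint8))
for i in range(1,n):
    if st[i,4]>60: X=ray(c,x0+ce[i][0]/4,y0+ce[i][1]/4,20);d=X[:2]-[481,-70];print(st[i,4],(x0+ce[i][0]/4).round(1),(y0+ce[i][1]/4).round(1),"tray coord",(d@[.174,-.985]).round(),(d@[.985,.174]).round())
cv2.imwrite("pics/b.png",cv2.resize(f[180:300,300:420,::-1],None,fx=4,fy=4,interpolation=2))
E
python3 b.py
```

```text
97 388.1 195.7 tray coord 276.0 -128.0
113 345.5 221.9 tray coord 81.0 14.0
64 359.2 222.8 tray coord 84.0 -33.0
316 347.2 228.9 tray coord 43.0 4.0
78 356.9 231.7 tray coord 33.0 -29.0
```

Call:
drive_tool(
  targets=[
    {"jaw": 0.0,"travel": [-0.003,0,0],"twist": 0},
    {"jaw": 0.0,"travel": [-0.006,0,0],"twist": 0},
    {"jaw": 0.0,"travel": [-0.009,0,0],"twist": 0},
    {"jaw": 0.0,"travel": [-0.012,0,0],"twist": 0},
    {"jaw": 0.0,"travel": [-0.014,0,0],"twist": 0},
    {"jaw": 0.0,"travel": [-0.014,0,0],"twist": 0},
  ],
)

```text
t: 14.28
eef_pos: [477.6, -41.1, 27.7]
tcp_rot: [3.141, 0.0, 1.744]
ft_force: [-0.6, -0.5, 5.5]
opening: 0.167
grip_force: 30.0
```

```bash
python3 b.py
```

```text
98 388.1 195.6 tray coord 276.0 -128.0
169 346.3 219.3 tray coord 97.0 13.0
129 360.3 220.2 tray coord 100.0 -35.0
229 347.0 226.6 tray coord 56.0 6.0
```

View pics/b.png

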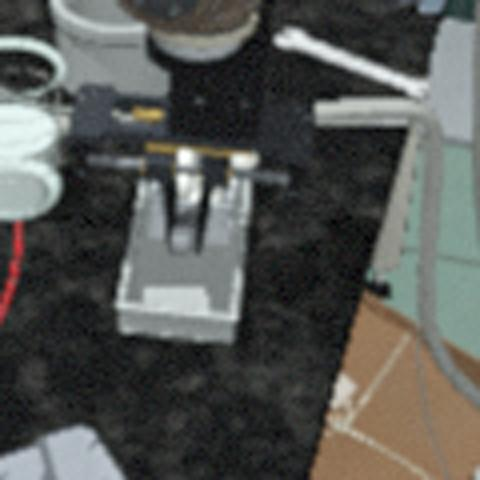

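All ten picture views are used, so from here I work from numbers. The balls appear gathered between nose and far wall. Next I'll pivot the scoop nose-up about its back edge.

Call:
drive_tool(
  targets=[
    {"jaw": 0.0,"travel": [0.003,0,0.0027],"twist": 0},
    {"jaw": 0.0,"travel": [0.0059,0,0.0055],"twist": 0},
    {"jaw": 0.0,"travel": [0.0085,0,0.0086],"twist": 0},
    {"jaw": 0.0,"travel": [0.0109,0,0.0118],"twist": 0},
    {"jaw": 0.0,"travel": [0.0131,0,0.0152],"twist": 0},
    {"jaw": 0.0,"travel": [0.0146,0,0.0179],"twist": 0},
    {"jaw": 0.0,"travel": [0.0146,0,0.0179],"twist": 0},
  ],
)

```text
t: 14.92
eef_pos: [475.1, -26.1, 9.6]
tcp_rot: [3.141, 0.0, 1.745]
ft_force: [0.6, 3.2, 6.2]
opening: 0.165
grip_force: 30.0
```

```bash
python3 b.py; python3 -c "
from h import *
print(state()['ft_force'],state()['moment'])"
```

```text
97 388.1 195.7 tray coord 276.0 -128.0
[0.38255053 2.99489303 4.82654916] [ 0.29847183 -0.21093317  0.03198402]
```

Call:
drive_tool(
  targets=[
    {"jaw": 0.0,"travel": [0,0,-0.005],"twist": 0},
    {"jaw": 0.0,"travel": [0,0,-0.012],"twist": 0},
    {"jaw": 0.0,"travel": [0,0,-0.02],"twist": 0},
    {"jaw": 0.0,"travel": [0,0,-0.03],"twist": 0},
    {"jaw": 0.0,"travel": [0,0,-0.04],"twist": 0},
    {"jaw": 0.0,"travel": [0,0,-0.047],"twist": 0},
    {"jaw": 0.0,"travel": [0,0,-0.05],"twist": 0},
    {"jaw": 0.0,"travel": [0,0,-0.05],"twist": 0},
  ],
)

```text
t: 15.63
eef_pos: [475.3, -26.2, 60.6]
tcp_rot: [3.14, 0.001, 1.745]
ft_force: [-0.0, 0.3, -3.3]
opening: 0.167
grip_force: 30.0
```

Call:
drive_tool(
  targets=[
    {"jaw": 0.0,"travel": [0,0,0],"twist": 0},
    {"jaw": 0.0,"travel": [0,0,0],"twist": 0},
  ],
)

```text
t: 15.8
eef_pos: [474.8, -26.1, 59.4]
tcp_rot: [-3.141, -0.0, 1.745]
ft_force: [-0.3, -0.1, -3.8]
opening: 0.168
grip_force: 30.0
```

```bash
python3 b.py; python3 -c "
from h import *
print(state()['ft_force'],state()['moment'])
c=read_camera('top');g=c['frame'][200:290,270:380].min(2);m=(cv2.resize(g,None,fx=4,fy=4,interpolation=2)>200).astype('uint8')
n,l,st,ce=cv2.connectedComponentsWithStats(m)
for i in range(1,n):
  if st[i,4]>40: print(st[i],(270+ce[i][0]/4).round(1),(200+ce[i][1]/4).round(1))"
```

```text
97 388.1 195.7 tray coord 276.0 -128.0
190 346.9 213.2 tray coord 134.0 14.0
123 346.3 219.3 tray coord 97.0 12.0
638 379.8 224.6 tray coord 85.0 -102.0
[-0.22132939 -0.57277686 -2.68499208] [ 0.26252608 -0.06674855 -0.04491724]
[214   0  55   9 354] 330.3 200.8
[219  10  55  13 149] 332.7 204.5
[324 105  33   8 118] 355.3 227.2
[304 113  31   7 121] 349.6 228.9
[274 117  33  10 153] 342.3 230.3
[ 266  116  116  114 6456] 350.0 243.5
[221 153   5  17  58] 325.7 240.2
[261 216  68  15 289] 342.4 255.6
[353 300  36  35 996] 362.6 279.3
```

```bash
cat > t.py <<'E'
from h import *
import sys
x0,y0,x1,y1=map(int,sys.argv[1:5]);z=float(sys.argv[5])
c=read_camera("top");g=cv2.cvtColor(c["frame"],cv2.COLOR_RGB2GRAY)[y0:y1,x0:x1]
m=cv2.resize(g,None,fx=4,fy=4,interpolation=2)
for q in cv2.HoughCircles(m,cv2.HOUGH_GRADIENT,1,28,param1=100,param2=10,minRadius=17,maxRadius=25)[0][:9]:
    u,v=x0+q[0]/4,y0+q[1]/4;X=ray(c,u,v,z);d=X[:2]-[481,-70]
    k=np.zeros_like(m);cv2.circle(k,(int(q[0]),int(q[1])),int(q[2]*.7),255,-1)
    print(u,v,q[2]/4,X.round()[:2],"tray",(d@[.174,-.985]).round(),(d@[.985,.174]).round(),"mean",cv2.mean(m,k)[0].__round__())
E
python3 t.py 310 215 385 275 60
python3 - <<'E'
from h import *
c=read_camera("top");print(c["frame"][222:270:2,322:376:2].min(2)//10)
E
```

```text
340.375 249.125 4.35 [ 476. -116.] tray 44.0 -13.0 mean 254
350.375 247.625 4.35 [ 480. -143.] tray 72.0 -14.0 mean 255
358.125 253.875 5.525 [ 463. -163.] tray 89.0 -34.0 mean 187
344.125 235.625 6.1 [ 512. -127.] tray 62.0 21.0 mean 200
314.625 257.375 6.1 [456. -47.] tray -28.0 -21.0 mean 83
367.875 249.875 4.975 [ 473. -190.] tray 117.0 -29.0 mean 46
[[ 4  3  1  3  2  3  3  3  3  4  4  6  5  3  5  5  3  4  4  3  3  4  3  3
   3  3 17]
 [ 7  5  3  2  7  7  6  5  4  4  5  3  4  6  5  3  3  4  3  2  3  3  3  2
   3  2 12]
 [ 8  8  8  4  8  8  8  8  2  2  2  4  6  6  5  3 10 21 22  2  3  3  3  2
   2  2  3]
 [ 9  9  8  6  8  8  8  8  3  3  4 11 21 22 20 16 18 17 19  7  3  3  3  3
   2  2  3]
 [10 10  7  7  8  8  8  7 15 19 22 22 20 14 16 15 16 21 13 15  3  2  2  3
   3  3  3]
 [10 10 19  9  8  8  8  6  7 10 18 15 16 16 16 23 23 23 14 16  4  3  2  3
   3  3  3]
 [11 11 16  8  8  8  8  6 11 21 15 16 16 21 22 22 23 23 19 20  4  4  4  3
   3  3  3]
 [11 11 12  8  8  8  8  6 23 25 21 21 23 23 23 23 23 23 21 20  5  4  4  3
   2  3  3]
 [12 11 17  8  8  8  8  5 23 25 21 22 23 23 23 23 23 23
[... 621 characters left out ...]
   3  4  3]
 [ 9 10 10 10 10 10  5 16 16 16 16 15 21 21 22 19 14 14 15 15 19 20  4  3
   4  4  3]
 [ 8 10 10 10 10 10  6 21 23 23 18 13 15 15 15 15 15 15 15 14 21 21 10  3
   4  3  3]
 [ 5 10 11 10 10 10  9 14 15 15 15 15 15 15 14 13 14 15 14  5  2  2  3  3
   4  4  3]
 [ 7 10 11 11 11  9 13 15 15 14 13 14 15 13  7  4  3  2  2  2  3  2  2  3
   3  3  3]
 [ 8  8 12 12 12  8 13 15 12  7  3  3  4  4  4  3  2  2  2  2  2  3  3  3
   2  3  3]
 [ 7  9 12 12 12  6  2  2  2  3  4  4  4  4  3  2  3  2  2  2  2  4  3  4
   4  3  3]
 [ 7 12 12 12 12  4  2  2  3  4  5  4  2  3  2  2  3  3  2  2  2  4  4  4
   3  3  3]
 [ 5 11 12 12 12  4  3  3  2  3  4  4  4  2  2  2  2  3  3  3  3  3  3  3
   4  4  3]]
```

Three balls are visibly in the bowl and the rest are hidden under the gripper. I'll carry the load to the jar gently.

Call:
drive_tool(
  targets=[
    {"jaw": 0.0,"travel": [0,0,-0.004],"twist": 0},
    {"jaw": 0.0,"travel": [0,0,-0.012],"twist": 0},
    {"jaw": 0.0,"travel": [0,0,-0.024],"twist": 0},
    {"jaw": 0.0,"travel": [0,0,-0.038],"twist": 0},
    {"jaw": 0.0,"travel": [-0.003,0.002,-0.052],"twist": 0},
    {"jaw": 0.0,"travel": [-0.009,0.005,-0.064],"twist": 0},
    {"jaw": 0.0,"travel": [-0.018,0.01,-0.072],"twist": 0},
    {"jaw": 0.0,"travel": [-0.029,0.016,-0.076],"twist": 0},
  ],
)

```text
t: 16.67
eef_pos: [496.2, -52.1, 137.5]
tcp_rot: [3.14, 0.001, 1.745]
ft_force: [0.6, -0.0, -3.2]
opening: 0.166
grip_force: 30.0
```

Call:
drive_tool(
  targets=[
    {"jaw": 0.0,"travel": [-0.013,0.007,0],"twist": 0},
    {"jaw": 0.0,"travel": [-0.027,0.015,0],"twist": 0},
    {"jaw": 0.0,"travel": [-0.042,0.023,0],"twist": 0},
    {"jaw": 0.0,"travel": [-0.058,0.032,0],"twist": 0},
    {"jaw": 0.0,"travel": [-0.074,0.041,0],"twist": 0},
    {"jaw": 0.0,"travel": [-0.089,0.049,0],"twist": 0},
    {"jaw": 0.0,"travel": [-0.103,0.057,0],"twist": 0},
    {"jaw": 0.0,"travel": [-0.115,0.063,0],"twist": 0},
  ],
)

```text
t: 17.33
eef_pos: [578.5, -156.0, 134.9]
tcp_rot: [-3.141, -0.0, 1.744]
ft_force: [-0.6, 0.6, -3.8]
opening: 0.164
grip_force: 30.0
```

Call:
drive_tool(
  targets=[
    {"jaw": 0.0,"travel": [-0.009,0.004,0],"twist": 0},
    {"jaw": 0.0,"travel": [-0.014,0.007,0],"twist": 0},
    {"jaw": 0.0,"travel": [-0.017,0.009,0.004],"twist": 0},
    {"jaw": 0.0,"travel": [-0.017,0.009,0.007],"twist": 0},
    {"jaw": 0.0,"travel": [-0.017,0.009,0.007],"twist": 0},
  ],
)

```text
t: 17.75
eef_pos: [588.9, -169.0, 127.7]
tcp_rot: [-3.14, -0.001, 1.745]
ft_force: [-0.3, -0.1, -3.3]
opening: 0.168
grip_force: 30.0
```

```bash
python3 t.py 275 220 375 280 17; python3 - <<'E'
from h import *
s=state();print(s["ft_force"],s["moment"]);go([589.3,-169,125],1.745)
c=read_camera("top");print("waste",ray(c,332.5,187.5,127).round())
print(c["frame"][180:232:2,352:430:2].min(2)//10)
E
```

```text
288.125 245.875 6.1 [491.  27.] tray -94.0 27.0 mean 176
307.375 240.625 4.85 [504. -27.] tray -38.0 31.0 mean 159
283.375 263.875 5.8 [441.  40.] tray -116.0 -20.0 mean 51
[ 0.18265969 -1.10904357 -2.79695036] [ 0.25196537 -0.06331025  0.03502649]
at [ 589.  -168.9  128.1] [-3.140e+00 -1.000e-03  1.745e+00] travel [-0.0001  0.0003  0.0031] twist 0.0
waste [631. -96. 127.]
[[ 6  7  7 ... 21 14  4]
 [10  9  7 ... 19 21  9]
 [11 11 10 ... 11 20 21]
 ...
 [ 9  9  9 ... 13 21 25]
 [ 9  9  9 ... 12 17 25]
 [ 9  9  9 ... 13 16 25]]
```

The tray looks empty, so probably all six balls are aboard. I'll shake vertically over the jar to slip the scoop nose-down.

Call:
drive_tool(
  targets=[
    {"jaw": 0.0,"travel": [0,0,-0.03],"twist": 0},
    {"jaw": 0.0,"travel": [0,0,-0.03],"twist": 0},
    {"jaw": 0.0,"travel": [0,0,0],"twist": 0},
    {"jaw": 0.0,"travel": [0,0,0],"twist": 0},
    {"jaw": 0.0,"travel": [0,0,-0.03],"twist": 0},
    {"jaw": 0.0,"travel": [0,0,-0.03],"twist": 0},
    {"jaw": 0.0,"travel": [0,0,0],"twist": 0},
    {"jaw": 0.0,"travel": [0,0,0],"twist": 0},
  ],
)

```text
t: 18.52
eef_pos: [588.6, -169.1, 126.0]
tcp_rot: [-3.139, -0.001, 1.745]
ft_force: [0.2, -1.2, -0.8]
opening: 0.166
grip_force: 30.0
```

```bash
cat > j.py <<'E'
from h import *
np.set_printoptions(linewidth=250,threshold=10**6)
s=state();print("F",s["ft_force"].round(1),"M",s["moment"].round(2),s["eef_pos"].round(1))
for nm,(x0,y0,x1,y1) in(("top",(340,170,436,234)),("side",(290,160,370,220))):
    c=read_camera(nm);g=c["frame"][y0:y1,x0:x1].min(2)
    n,l,st,ce=cv2.connectedComponentsWithStats((g>=240).astype(np.uint8));print(nm,[(int(st[i,4]),(ce[i]+[x0,y0]).round().tolist()) for i in range(1,n) if st[i,4]>4])
E
python3 j.py
```

```text
F [ 0.2 -1.2 -0.8] M [-0.45 -0.32  0.13] [ 588.6 -169.1  126. ]
top [(43, [413.0, 200.0]), (178, [431.0, 223.0])]
side [(209, [355.0, 179.0]), (10, [326.0, 176.0]), (19, [333.0, 178.0])]
```

Call:
drive_tool(
  targets=[
    {"jaw": 0.0,"travel": [0,0,0],"twist": 0},
    {"jaw": 0.0,"travel": [0,0,0],"twist": 0},
    {"jaw": 0.0,"travel": [0,0,0],"twist": 0},
  ],
)

```text
t: 18.87
eef_pos: [589.7, -169.6, 129.5]
tcp_rot: [3.141, 0.001, 1.745]
ft_force: [-0.3, 0.2, -1.6]
opening: 0.168
grip_force: 30.0
```

```bash
cat >> j.py <<'E'
c=read_camera("top");print((c["frame"][168:226:2,350:436:2].min(2)//10))
print("jar floor px",proj(c,[613,-303,23]).round(),"rim px",proj(c,[613,-303,85]).round(),"nose pred lvl",proj(c,[611,-298,90]).round())
E
python3 j.py
```

```text
F [-0.3  0.2 -1.6] M [ 0.04 -0.13  0.01] [ 589.7 -169.6  129.5]
top [(50, [418.0, 198.0]), (31, [414.0, 208.0]), (178, [431.0, 223.0])]
side [(216, [355.0, 179.0])]
[[10 10 10  6 11 12 12 12 12 12 12 12 12 12 12 11 11 11 11 11 11 10 10 10 10 10 10  8  6 10  9  9  9  6  5  3  3  3  3  3  3  3  3]
 [10 10  7  6 12 12 12 12 12 12 12 12 12 12 12 12 12 11 11 11 11 11 11 11 10 10 10  7  9 10 10 10 10  6  5  4  3  3  4  3  3  3  3]
 [10 10  4  7 10 12 12 12 12 12 12 12 12 12 12 12 12 12 12 11 11 11 11 11 11 11 11  6  9 10 10 10 10  5  5  5  4  3  3  3  4  4  3]
 [10  9  7  8 10 11 11 11 12 12 12 12 12 12 12 12 12 12 12 12 12 11 11 11 11 11 10  5 10 10 10 10  9 17  8  5  4  3  3  3  3  3  3]
 [10  6  7  8 10 11 11 11 11 11 11 12 12 12 12 12 12 12 12 12 12 12 12 12 11 11  8  5 10 10 10 10  7 20 21 19  6  3  3  3  2  3  4]
 [10  4  7  7 10 11 11 11 11 11 11 11 11 11 12 12 12 12 12 12 12 12 12 12 12 12  6  9 10 10 10 10  8 10 13 21 21 11  4  4  3  3  4]
 [ 7  7  7  7 10 10 10 10 11 11 11 11 11 11 11 11 12 12 12 12 12 12 12 12 12 11  5  9 10 10 10 10 10 14 14 10 20 21 14  4  3  4  6]
 [ 7 11 10 
[... 2263 characters left out ...]
9  9  9  8  8  8  8  8  8  8  7  6  6  7 10 12 12 12 12 21 21 21 21 21 21 21 11 11 13 18 18 25 25 25]
 [ 9  9  9  9  9  9  9  9  9  9  9  9  8  8  8  8  8  8  8  7  7  6  7  9 12 12 12  9 12 15 16 16  9  4  2  2 11 12 18 24 25 25 25]
 [ 9  9  9  9  9  9  9  9  9  9  9  9  8  8  8  8  8  8  8  7  7  6 12 12 12 12 11  8  9  6  2  2  2  2  3  4 10 12 18 25 25 25 25]
 [ 9  9  9  9  9  9  9  9  9  9  9  9  8  8  8  8  8  8  8  7  7  6 11 11 11 12  8  2  1  2  2  2  2  3  2  2  7 11 24 25 25 25 25]
 [ 9  9  9  9  9  9  9  9  9  9  9  9  9  8  8  8  8  8  8  8  7  6 10 11 11 11  5  3  2  2  2  1  2  2  2  2  6 11 23 25 25 25 25]]
jar floor px [404. 200.] rim px [409. 196.] nose pred lvl [408. 197.]
```

The force dropped to the empty-scoop value and white balls show in the jar at px (418,198) and (414,208). I'll withdraw and count them.

Call:
drive_tool(
  targets=[
    {"jaw": 0.0,"travel": [0,0,-0.025],"twist": 0},
    {"jaw": 0.0,"travel": [0,0,-0.06],"twist": 0},
    {"jaw": 0.0,"travel": [0,0,-0.1],"twist": 0},
    {"jaw": 0.0,"travel": [0.02,-0.015,-0.12],"twist": 0},
    {"jaw": 0.0,"travel": [0.05,-0.03,-0.12],"twist": 0},
    {"jaw": 0.0,"travel": [0.085,-0.05,-0.12],"twist": 0},
    {"jaw": 0.0,"travel": [0.124,-0.07,-0.12],"twist": 0},
    {"jaw": 0.0,"travel": [0.124,-0.07,-0.12],"twist": 0},
  ],
)

```text
t: 19.68
eef_pos: [495.0, -55.5, 249.3]
tcp_rot: [-3.14, -0.001, 1.747]
ft_force: [2.2, -0.7, -0.3]
opening: 0.168
grip_force: 30.0
```

Call:
drive_tool(
  targets=[
    {"jaw": 0.0,"travel": [0.03,0.023,0],"twist": 0},
    {"jaw": 0.0,"travel": [0.06,0.047,0],"twist": 0},
    {"jaw": 0.0,"travel": [0.09,0.07,0],"twist": 0},
    {"jaw": 0.0,"travel": [0.12,0.094,0.0],"twist": 0},
    {"jaw": 0.0,"travel": [0.144,0.113,0.0],"twist": 0},
    {"jaw": 0.0,"travel": [0.144,0.113,0.02],"twist": 0},
    {"jaw": 0.0,"travel": [0.144,0.113,0.04],"twist": 0},
  ],
)

```text
t: 20.27
eef_pos: [586.3, 103.7, 208.8]
tcp_rot: [3.139, 0.0, 1.747]
ft_force: [0.7, 0.6, -2.5]
opening: 0.167
grip_force: 30.0
```

```bash
python3 j.py|head -4; python3 t.py 385 172 435 222 25;echo tray; python3 t.py 275 220 375 280 17; python3 - <<'E'
from h import *
c=read_camera("top");m=(c["frame"][172:222,385:428].min(2)>=235).sum();print("white px in jar",m,"white px in tray",(c["frame"][222:278,278:370].min(2)>=235).sum())
s=read_camera("side");f=s["frame"][100:260,240:340].astype(int)
go([586,101,80],1.745)
E
```

```text
F [ 0.7  0.6 -2.5] M [ 0.02 -0.14 -0.01] [586.3 103.7 208.8]
top [(8, [341.0, 183.0]), (8, [407.0, 188.0]), (5, [340.0, 193.0]), (8, [398.0, 191.0]), (30, [415.0, 192.0]), (38, [416.0, 202.0]), (38, [408.0, 210.0]), (174, [431.0, 223.0])]
side [(219, [354.0, 179.0])]
[[18 11  3  3  4  4  2  5  2  2  2  2  2  2  2  4  6  6  4  4  4  5  5  3  3  4  4  3  4  3  4  5  5  6  5  3  3  2  3  3  3  3  3]
416.875 202.625 4.7 [ 606. -338.] tray 285.0 76.0 mean 253
395.875 189.375 5.55 [ 645. -280.] tray 235.0 125.0 mean 185
414.875 191.625 5.2 [ 637. -334.] tray 287.0 108.0 mean 236
406.375 188.625 5.2 [ 646. -310.] tray 265.0 121.0 mean 214
424.125 197.625 5.55 [ 620. -359.] tray 309.0 86.0 mean 122
410.875 182.125 6.1 [ 665. -324.] tray 282.0 137.0 mean 118
411.125 209.875 5.525 [ 585. -320.] tray 265.0 59.0 mean 226
tray
362.625 279.625 5.05 [ 394. -177.] tray 91.0 -104.0 mean 253
308.875 242.875 5.525 [498. -31.] tray -36.0 24.0 mean 149
287.875 245.375 5.525 [492.  28.] tray -94.0 28.0 mean 144
299.125 264.625 5.775 [438.  -3.] tray -73.0 -30.0 mean 220
288.125 266.625 5.25 [434.  27.] tray -104.0 -30.0 mean 112
322.125 237.375 4.7 [513. -68.] tray 4.0 32.0 mean 154
338.125 235.625 4.7 [ 517. -113.] tray 49.0 28.0 mean 175
312.375 262.375 5.525 [444. -40.] tray -36.0 -31.0 mean 219
297.875 244.125 5.125 [495.  -0.] tray -66.0 26.0 mean 149
white px in jar 142 white px in tray 14
at [586.  101.6 210.1] [3.14  0.    1.744] travel [-6.000e-04 -1.000e-04  1.301e-01] twist -0.001
```

Five balls are in the jar. One hopped out during the push and now rests on the bench near px (362.6,279.6). I'll locate it and the wrench precisely.

```bash
python3 - <<'E'
from h import *
np.set_printoptions(linewidth=250,threshold=10**6)
c=read_camera("top");s=read_camera("side")
for z in(14,):
    b=ray(c,362.9-.1,279.4,z);print("ball top",b.round(1),"side px",proj(s,b).round(1))
u,v=proj(s,b).round().astype(int);g=s["frame"][v-12:v+13,u-12:u+13].min(2)
n,l,st,ce=cv2.connectedComponentsWithStats((g>190).astype(np.uint8));print([(st[i].tolist(),(ce[i]+[u-12,v-12]).round(1)) for i in range(1,n)])
g=c["frame"][238:306,424:460].min(2);n,l,st,ce=cv2.connectedComponentsWithStats((g>140).astype(np.uint8))
i=1+st[1:,4].argmax();p=np.argwhere(l==i)[:,::-1]+[424,238]
W=np.array([ray(c,*q,6)[:2] for q in p.astype(float)]);m=W.mean(0);e=np.linalg.svd(W-m,full_matrices=False)[2][0];t=(W-m)@e;print("wrench",m,e,t.min(),t.max(),len(p))
print("bench edge col 360-450",c["frame"][284:312:2,350:450:10].mean(2).astype(int))
print(ray(c,362,300,0),ray(c,430,300,0))
E
```

```text
ball top [ 394.8 -178.3   14. ] side px [380.2 225. ]
[([8, 8, 8, 7, 47], array([379.5, 224.3]))]
wrench [ 410.08216356 -394.20342019] [-0.93896672  0.34400799] -78.41713436351081 83.70995121663681 354
bench edge col 360-450 [[ 32  47  45  37  37  34 190  38  62  41]
 [ 31  40  44  33  36  31 181  43  53  49]
 [ 36  37  34  36  34  28 163  47  57  75]
 [ 31  40  28  45  38  29 119  43  38  71]
 [ 36  47  32  60  35  32  37  39  39  82]
 [ 38  57  34  59  35  30  35  35  55  76]
 [ 35  69  30  53  29  32 103  90 249  75]
 [ 35  81  28  40  28  31 130 145 201  28]
 [ 14  95  88 123 123 124 122 170 122 120]
 [139  96  93 125 121 121 121 174 120 121]
 [139 119  93  84 121 121  97 162 121 119]
 [106 120 100  91 124 122  89 139 122 120]
 [ 74 214 114  91  86 125  95 111 124 123]
 [ 98 214 115 104  90 118 113 121 123 123]]
[ 338.45620954 -175.57291915    0.        ] [ 334.60486336 -364.75187264    0.        ]
```

The lone ball is at (395,-178) on the bench, confirmed in both cameras. First I'll level the scoop by pressing its nose on the clear bench.

Call:
drive_tool(
  targets=[
    {"jaw": 0.0,"travel": [0,0,0.03],"twist": 0},
    {"jaw": 0.0,"travel": [0,0,0.06],"twist": 0},
    {"jaw": 0.0,"travel": [0,0,0.08],"twist": 0},
    {"jaw": 0.0,"travel": [0,0,0.095],"twist": 0},
    {"jaw": 0.0,"travel": [0,0,0.11],"twist": 0},
    {"jaw": 0.0,"travel": [0,0,0.12],"twist": 0},
    {"jaw": 0.0,"travel": [0,0,0.13],"twist": 0},
    {"jaw": 0.0,"travel": [0,0,0.14],"twist": 0},
  ],
)

```text
t: 21.38
eef_pos: [585.9, 101.9, 68.6]
tcp_rot: [3.141, 0.0, 1.745]
ft_force: [0.3, 0.3, -1.0]
opening: 0.17
grip_force: 30.0
```

Call:
drive_tool(
  targets=[
    {"jaw": 0.0,"travel": [0,0,0.01],"twist": 0},
    {"jaw": 0.0,"travel": [0,0,0.018],"twist": 0},
    {"jaw": 0.0,"travel": [0,0,0.026],"twist": 0},
    {"jaw": 0.0,"travel": [0,0,0.034],"twist": 0},
    {"jaw": 0.0,"travel": [0,0,0.038],"twist": 0},
    {"jaw": 0.0,"travel": [0,0,0.038],"twist": 0},
  ],
)

```text
t: 21.88
eef_pos: [585.4, 101.9, 30.0]
tcp_rot: [-3.141, 0.0, 1.745]
ft_force: [0.9, 0.6, -0.6]
opening: 0.165
grip_force: 30.0
```

Call:
drive_tool(
  targets=[
    {"jaw": 0.0,"travel": [0,0,0.003],"twist": 0},
    {"jaw": 0.0,"travel": [0,0,0.005],"twist": 0},
    {"jaw": 0.0,"travel": [0,0,0.005],"twist": 0},
    {"jaw": 0.0,"travel": [0,0,0.005],"twist": 0},
  ],
)

```text
t: 22.22
eef_pos: [585.6, 101.9, 25.9]
tcp_rot: [3.141, 0.0, 1.745]
ft_force: [0.7, -0.5, 1.5]
opening: 0.168
grip_force: 30.0
```

Call:
drive_tool(
  targets=[
    {"jaw": 0.0,"travel": [0,0,-0.01],"twist": 0},
    {"jaw": 0.0,"travel": [0,0,-0.03],"twist": 0},
    {"jaw": 0.0,"travel": [-0.005,-0.015,-0.055],"twist": 0.05},
    {"jaw": 0.0,"travel": [-0.017,-0.05,-0.075],"twist": 0.11},
    {"jaw": 0.0,"travel": [-0.03,-0.088,-0.075],"twist": 0.17},
    {"jaw": 0.0,"travel": [-0.043,-0.126,-0.075],"twist": 0.227},
    {"jaw": 0.0,"travel": [-0.056,-0.164,-0.075],"twist": 0.227},
    {"jaw": 0.0,"travel": [-0.065,-0.19,-0.075],"twist": 0.227},
  ],
)

```text
t: 22.88
eef_pos: [406.3, 4.4, 101.3]
tcp_rot: [-3.141, 0.0, 1.517]
ft_force: [0.7, -1.2, -2.1]
opening: 0.167
grip_force: 30.0
```

Call:
drive_tool(
  targets=[
    {"jaw": 0.0,"travel": [0,-0.006,0],"twist": 0},
    {"jaw": 0.0,"travel": [0,-0.006,0],"twist": 0},
    {"jaw": 0.0,"travel": [0,-0.006,0],"twist": 0},
  ],
)

```text
t: 23.13
eef_pos: [404.6, 5.3, 101.3]
tcp_rot: [3.14, 0.0, 1.517]
ft_force: [0.0, -0.1, -1.2]
opening: 0.168
grip_force: 30.0
```

```bash
python3 - <<'E'
from h import *
go([398,-2,32],1.518);print(state()["joints"].round(2))
s=read_camera("side")
for P in([390,-295,3],[394.8,-178.3,14]):
  u,v=proj(s,P).round().astype(int);print(u,v);print(s["frame"][v-8:v+9:2,u-8:u+9:2].min(2)//10)
E
```

```text
at [404.6   5.3 101.3] [3.14  0.    1.517] travel [-0.0076 -0.0062  0.0693] twist -0.001
[-0.15  0.37  2.2   0.    0.57 -0.1 ]
388 210
[[2 1 1 2 2 4 4 4 3]
 [2 1 0 2 3 4 3 3 4]
 [2 1 2 3 4 4 4 3 4]
 [3 3 2 2 4 4 5 4 4]
 [5 4 3 4 3 4 4 4 4]
 [5 7 6 4 4 3 4 4 6]
 [4 3 3 2 3 2 4 4 3]
 [8 5 4 3 3 4 4 3 3]
 [7 7 8 8 8 6 5 2 3]]
380 225
[[ 3  4  4  8  8  8  7  6  4]
 [ 4  4  4 11 12  8 10  9  8]
 [ 6  2 14 21 21 21 21 12  7]
 [ 2  3 21 21 21 21 17 12  5]
 [ 1  7 21 21 21 20 13 12  3]
 [ 1  7 14 15 17 14 12  7  3]
 [ 1 11 15 14 13 12 10  2  3]
 [ 2 13 14 14 13 12  6  4  4]
 [ 7 15 14 14 12 13  3  3  4]]
```

Call:
drive_tool(
  targets=[
    {"jaw": 0.0,"travel": [-0.0075,-0.004,0.0],"twist": 0},
    {"jaw": 0.0,"travel": [-0.0075,-0.004,0.025],"twist": 0},
    {"jaw": 0.0,"travel": [-0.0075,-0.004,0.045],"twist": 0},
    {"jaw": 0.0,"travel": [-0.0075,-0.004,0.06],"twist": 0},
    {"jaw": 0.0,"travel": [-0.0075,-0.004,0.068],"twist": 0},
    {"jaw": 0.0,"travel": [-0.0075,-0.004,0.073],"twist": 0},
    {"jaw": 0.0,"travel": [-0.0075,-0.004,0.074],"twist": 0},
    {"jaw": 0.0,"travel": [-0.0075,-0.004,0.074],"twist": 0},
  ],
)

```text
t: 23.85
eef_pos: [399.5, -1.9, 26.8]
tcp_rot: [-3.142, 0.0, 1.518]
ft_force: [0.4, -0.0, -1.4]
opening: 0.167
grip_force: 30.0
```

```bash
python3 - <<'E'
from h import *
print(state()["ft_force"])
go([400,-2,28],1.518)
c=read_camera("top");g=c["frame"][265:295,335:385].min(2);n,l,st,ce=cv2.connectedComponentsWithStats((g>=235).astype(np.uint8));print([(st[i,4],(ce[i]+[335,265]).round(1),ray(c,*(ce[i]+[335,265]),14).round(1)) for i in range(1,n) if st[i,4]>5])
g=c["frame"][262:300:2,330:376:2].min(2)//10
np.set_printoptions(linewidth=250);print(g)
E
```

```text
[ 0.371377   -0.01316474 -1.41706488]
at [399.5  -1.9  26.8] [-3.142  0.     1.518] travel [-0.      0.0006 -0.0012] twist 0.0
[(np.int32(39), array([338.6, 277.1]), array([ 402.3, -111.6,   14. ])), (np.int32(44), array([362.1, 278.6]), array([ 396.9, -176.4,   14. ])), (np.int32(14), array([339.1, 283. ]), array([ 386.3, -112.7,   14. ])), (np.int32(22), array([338.8, 289.9]), array([ 367.6, -111.2,   14. ]))]
[[20 20 21 21 16  7  3  3  4  4  4  3  2  2  2  3  2  3  3  3  3  3  3]
 [ 8  3  2  2  2  3  4  4  4  4  2  2  4  4  3  3  3  4  3  4  4  3  3]
 [ 3  2  2  2  3  4  7  5  4  4  4  3  4  4  4  3  3  4  4  4  3  3  3]
 [19 12 11  8  6  5  7  6  6  4  2  3  3  4  5  5  3  3  3  3  4  3  3]
 [16 16 16 16 15 20 18 14  9  3  3  3  3  4  5  6  5  4  3  3  3  4  5]
 [16 16 16 16 16 16 23 22 10  4  3  3  3  3  3  4  4  4  3  3  3  4  5]
 [16 16 16 21 23 23 23 22  9  4  3  3  3  3  4  4 13  8  3  3  4  4  5]
 [23 23 23 23 23 23 23 22 10  4  4  3  3  4 11 24 25 24 17  3  4  5  4]
 [23 23 23 23 23 23 23 23  6  4  5  3  4  4 21 25 25 25 22  7  3  3  3]
 [23 23 23 23 23 23 23 22  6  5  3  3  4  4 20 25 25 25 22  7  3  3  3]
 [23 23 23 23 23 23 23 22  8  4  3  3  4  4  8 23 24 23 16  4  3  3  3]
 [23 23 23 23 23 23 23 22  6  3  3  3  3  3  4  4 10  9  3  4  4  4  3]
 [23 23 23 23 23 23 23 22  6  2  3  2  3  3  4  4  3  3  4  3  4  4  3]
 [23 23 23 23 23 23 23 22  6  2  3  4  4  3  4  3  3  3  3  3  3  3  3]
 [23 23 23 23 23 23 23 22  2  3  3  3  3  3  3  4  4  3  3  3  2  2  3]
 [17 19 19 18 18 20 20 22  2  3  3  3  4  5  4  4  4  4  4  3  3  3  4]
 [ 2  2  3  3  2  3  3  2  3  3  3  4  3  5  5  5  4  4  4  3  3  3  3]
 [ 1  2  2  2  2  4  4  3  3  3  3  4  4  4  5  6  5  4  3  2  2  2  2]
 [ 2  2  2  3  3  3  2  3  3  3  3  3  4  4  6  7  6  4  3  3  2  2  2]]
```

The nose edge is at column 345 and the ball at (362,279), about 46 mm ahead and nearly centred. Now a quick scooping stroke with a tilt at the end.

Call:
drive_tool(
  targets=[
    {"jaw": 0.0,"travel": [-0.01,0,0.0025],"twist": 0},
    {"jaw": 0.0,"travel": [-0.038,0,0.0025],"twist": 0},
    {"jaw": 0.0,"travel": [-0.074,0,0.0025],"twist": 0},
    {"jaw": 0.0,"travel": [-0.108,0,0.0025],"twist": 0},
    {"jaw": 0.0,"travel": [-0.126,0,0.013],"twist": 0},
    {"jaw": 0.0,"travel": [-0.137,0,0.02],"twist": 0},
    {"jaw": 0.0,"travel": [-0.141,0,0.021],"twist": 0},
    {"jaw": 0.0,"travel": [-0.141,0,0.021],"twist": 0},
  ],
)

```text
t: 24.57
eef_pos: [392.3, -144.2, 6.5]
tcp_rot: [3.139, 0.001, 1.516]
ft_force: [-0.7, -1.5, 3.1]
opening: 0.171
grip_force: 30.0
```

```bash
cat > k.py <<'E'
from h import *
np.set_printoptions(linewidth=250)
st=state();print(st["ft_force"],st["eef_pos"],st["moment"])
c=read_camera("top");print(c["frame"][256:304:2,340:436:2].min(2)//10)
E
python3 k.py
```

```text
[-0.73457523 -1.5331433   3.07537837] [ 392.3412417  -144.18547645    6.47465726] [-0.4343702  -0.06709882 -0.02262816]
[[ 7  7  7 ...  3  3  3]
 [ 8  6  7 ...  3  2  2]
 [ 7  7  7 ...  2  2  2]
 ...
 [ 9  9  9 ... 20 22 23]
 [ 9  9  9 ...  9  9 23]
 [ 9  9  9 ...  9  7 18]]
```

```bash
sed -i 's/linewidth=250/linewidth=250,threshold=10**6/' k.py; python3 k.py
```

```text
[ 0.09497576 -1.07478954  2.18494252] [ 392.35396617 -143.77114434    6.5411666 ] [-0.42275342 -0.08176714 -0.01969925]
[[ 8  7  6  7  7  6  6  7  8  8  8  8  8  8  4  3  3  3  3  3  2  3  4  4  4  3 15 18 19 10  2  2  3  4  3  2  3  2  2  3  3  3  3  3  3  3  3  3]
 [ 8  6  7  7  7  5  8  8  7 11  4  7  8  4  3  4  4  3  3  3  2  3  3  3  3  3  3 17 18 16  7  2  2  3  3  3  3  2  2  3  4  3  3  3  3  3  2  2]
 [ 7  7  7  7  7  6  9  8  8  8  7  7  7  3  3  3  3  3  3  2  2  3  3  3  3  3  4 12 18 19 14  2  3  3  3  3  3  2  2  2  2  3  3  2  2  2  2  3]
 [ 7  7  7  7  6  5  9  9  9  8  8  7  7  4  3  2  2  3  3  3  3  2  2  3  4  5  4  3 16 18 17  8  3  3  4  4  4  3  2  3  3  3  3  3  3  3  3  3]
 [ 8  7  7  7  5  6 10 10  9  9  9  8  8  7  7  5  3  3  3  3  2  2  3  3  3  5  4  3 12 18 18 15  2  3  3  2  2  3  3  3  3  3  3  3  3  2  3  3]
 [ 8  8  8  7  6  6 10 10 10 10  9  9  9  8  8  7  7  4  3  3  3  2  3  3  3  5  4  3  3 16 18 17 10  3  3  3  3  3  4  3  3  3  3  3  3  3  3  3]
 [ 9  9  8  8  9  8 10 10 10 10 10  9  9  9  9  8  8  7  6  5  3  3  3  3  2  3  3  3  2 15 17 18 
[... 1848 characters left out ...]
 7  6  6  5  5  5  5  5  5  5  5  5  5  8  9  8  8  8 23 14  4  3  2 16  3 11 18 19 14  3  3  4  4  3  5 24 24]
 [ 9  9  8  8  8  8  8  8  8  7  7  7  7  7  6  6  5  5  5  5  5  5  5  5  5  9  9  9  7  1  3  4  2  2  2  9  3 16 18 17  7  3  4  3 19 24 24 22]
 [ 9  9  9  8  8  8  8  8  8  8  8  7  7  7  7  6  6  5  5  5  5  5  5  5  5  5 10  9  6  2  3  3  2  2  2 11  3 11 17 18 13  3  2  2 24 20 22 23]
 [ 9  9  9  9  9  9  8  8  8  8  8  8  8  7  7  7  7  6  6  5  5  5  5  5  5  5  7 10  8  9  9  8  9  8  8  9 10 13 15 18 17  9  8  8 22  9  9 23]
 [ 9  9  9  9  9  9  9  9  8  8  8  8  8  8  8  7  7  7  7  6  6  5  5  5  5  5  5  8  9  9  8  8  9  9  8  8 12 11 11 16 17 10  9  8  9  9  7 18]]
```

No ball is visible on the bench ahead, so it's likely in the bowl under the gripper. I'll lift gently and carry it to the jar.

Call:
drive_tool(
  targets=[
    {"jaw": 0.0,"travel": [0,0,-0.005],"twist": 0},
    {"jaw": 0.0,"travel": [0,0,-0.015],"twist": 0},
    {"jaw": 0.0,"travel": [0,0,-0.03],"twist": 0},
    {"jaw": 0.0,"travel": [0,0,-0.05],"twist": 0},
    {"jaw": 0.0,"travel": [0,0,-0.07],"twist": 0},
    {"jaw": 0.0,"travel": [0,0,-0.095],"twist": 0},
    {"jaw": 0.0,"travel": [0,0.005,-0.115],"twist": 0},
    {"jaw": 0.0,"travel": [-0.001,0.015,-0.127],"twist": 0},
  ],
)

```text
t: 25.33
eef_pos: [406.3, -143.9, 135.3]
tcp_rot: [3.14, 0.001, 1.518]
ft_force: [0.1, -0.8, -1.9]
opening: 0.166
grip_force: 30.0
```

Call:
drive_tool(
  targets=[
    {"jaw": 0.0,"travel": [-0.001,0.015,-0.004],"twist": -0.02},
    {"jaw": 0.0,"travel": [-0.002,0.035,-0.004],"twist": -0.06},
    {"jaw": 0.0,"travel": [-0.004,0.058,-0.004],"twist": -0.1},
    {"jaw": 0.0,"travel": [-0.006,0.083,-0.004],"twist": -0.14},
    {"jaw": 0.0,"travel": [-0.008,0.11,-0.004],"twist": -0.18},
    {"jaw": 0.0,"travel": [-0.01,0.135,-0.004],"twist": -0.21},
    {"jaw": 0.0,"travel": [-0.012,0.157,-0.004],"twist": -0.227},
    {"jaw": 0.0,"travel": [-0.013,0.172,-0.004],"twist": -0.227},
  ],
)

```text
t: 26.0
eef_pos: [579.3, -166.2, 137.1]
tcp_rot: [3.141, 0.0, 1.747]
ft_force: [0.1, -0.3, -2.4]
opening: 0.167
grip_force: 30.0
```

```bash
python3 - <<'E'
from h import *
np.set_printoptions(linewidth=260,threshold=10**6)
s=state();print(s["ft_force"],s["moment"]);go([589.3,-169,128],1.745)
c=read_camera("top");g=c["frame"][255:302,300:430].min(2);n,l,st,ce=cv2.connectedComponentsWithStats((g>=235).astype(np.uint8));print([(st[i,4],(ce[i]+[300,255]).round(1)) for i in range(1,n) if st[i,4]>5])
print(c["frame"][176:226:2,350:430:2].min(2)//10)
E
```

```text
[ 0.1256707  -0.27273149 -2.41250658] [ 0.09912436 -0.07153569 -0.0001545 ]
at [ 579.3 -166.2  137.1] [3.141 0.    1.747] travel [-0.0046  0.0094  0.0091] twist 0.002
[]
[[10  7 12 10 12 12 12 12 12 12 12 12 12 12 12 12 12 12 11 11 11 11 11 11 11 10 10  5 10 10 10 10  8 20 21 19  6  3  3  3]
 [10  6  7 10 11 11 11 12 12 12 12 12 12 12 12 12 12 12 12 12 12 11 11 11 11 11  9  6 10 10 10 10  7 10 13 21 21 11  4  4]
 [ 9  7  7  8 11 11 11 11 11 12 12 12 12 12 12 12 12 12 12 12 12 12 12 11 11 11  6  9 10 10 10 10  8 14 14 10 20 21 14  4]
 [ 6  6  7 10 11 11 11 11 11 11 11 11 12 12 12 12 12 12 12 12 12 12 12 12 12 11  6  9 10 10 10 10  8 10 13 14 11 19 21  9]
 [13  7  7  9 10 10 10 11 11 11 11 11 11 11 11 12 12 12 12 12 12 12 12 12 12  9  5 10 10 10 10  9  9 10 10 13 16 11 20 21]
 [10  7  7  9 10 10 10 10 10 10 11 11 11 11 11 11 11 11 12 12 12 12 12 12 12  6  5 10 10 10 10  8 10 10 10 10 15 15 10 21]
 [11 11 11 10  9  9  9 10 10 10 10 10 10 11 11 11 11 11 11 11 12 11 12 12 11  5  9 10 10 10 10  8 13 11 10 10 10 17 11 19]
 [ 8 11 11 10 10 10  9  9  9 10 10 10 10 10 10 10 11 11 11 11 11 11 1
[... 1445 characters left out ...]
 8  8  8  8  8  8  8 14  8  6  7 11 11 11 11 11 11 14 16 17 18 19 21 21 21 17 18 18]
 [ 9  9  9  9  9  9  9  9  9  9  8  9  8  8  8  8  8  8  7  8  8  5  5 12 11 11 11 11 13 14 14 14 21 21 21 10 11 13 18 18]
 [ 9  9  9  9  9  9  9  9  9  9  9  9  8  8  8  8  8  8  7  6  7  6  6 12 12 11 11 11 10 12 13 13  8  4  2  2 11 12 18 24]
 [ 9  9  9  9  9  9  9  9  9  9  9  9  8  8  8  8  8  8  8  6  7  7  5 12 12 12 12  9  9  6  2  2  2  2  3  4 10 12 18 25]
 [ 9  9  9  9  9  9  9  9  9  9  9  9  8  8  8  8  8  8  8  7  6  7  6 12 12 12 12  6  1  2  2  2  2  3  2  3  7 11 24 25]
 [ 9  9  9  9  9  9  9  9  9  9  9  9  8  8  8  8  8  8  8  7  6  6  7 11 12 12 11  3  2  2  2  2  2  2  2  2  6 11 23 25]]
```

No white is left on the bench, so the ball is in the bowl. With one ball the load is too light to slip the pinch, so I'll reduce the nose-up tilt by rubbing the nose upward against the fixed cabinet face.

Call:
drive_tool(
  targets=[
    {"jaw": 0.0,"travel": [-0.004,-0.004,0],"twist": 0.02},
    {"jaw": 0.0,"travel": [-0.013,-0.012,0],"twist": 0.05},
    {"jaw": 0.0,"travel": [-0.027,-0.024,-0.005],"twist": 0.08},
    {"jaw": 0.0,"travel": [-0.043,-0.039,-0.01],"twist": 0.11},
    {"jaw": 0.0,"travel": [-0.06,-0.055,-0.01],"twist": 0.14},
    {"jaw": 0.0,"travel": [-0.077,-0.071,-0.01],"twist": 0.17},
    {"jaw": 0.0,"travel": [-0.094,-0.086,-0.01],"twist": 0.174},
    {"jaw": 0.0,"travel": [-0.111,-0.101,-0.01],"twist": 0.174},
  ],
)

```text
t: 26.72
eef_pos: [495.0, -294.4, 147.2]
tcp_rot: [-3.141, -0.0, 1.568]
ft_force: [0.9, 0.1, -1.8]
opening: 0.167
grip_force: 30.0
```

```bash
python3 - <<'E'
from h import *
s=state();print(s["ft_force"],s["moment"]);go([470,-340,145],1.571)
c=read_camera("top");f=c["frame"]
print("cabinet edge, row:col->y", [(r,int(np.argmax(np.abs(np.diff(cv2.GaussianBlur(f,(5,5),0)[r,462:500].mean(1)))))+462) for r in(255,265,275,285)],ray(c,480,260,0),ray(c,480,260,150))
g=f[255:302,300:430].min(2);print("white on bench",(g>=235).sum())
E
```

```text
[ 0.8518334   0.10492835 -1.80000759] [ 0.07759618 -0.12301767 -0.00411348]
at [ 495.  -294.4  147.2] [-3.141 -0.     1.568] travel [-0.0457 -0.0248  0.0022] twist -0.003
cabinet edge, row:col->y [(255, 482), (265, 479), (275, 473), (285, 466)] [ 442.18149472 -513.45518561    0.        ] [ 436.90976127 -455.42730498  150.        ]
white on bench 0
```

Call:
drive_tool(
  targets=[
    {"jaw": 0.0,"travel": [-0.016,-0.006,0],"twist": 0},
    {"jaw": 0.0,"travel": [-0.03,-0.012,0],"twist": 0},
    {"jaw": 0.0,"travel": [-0.042,-0.018,0],"twist": 0},
    {"jaw": 0.0,"travel": [-0.052,-0.02,0],"twist": 0},
    {"jaw": 0.0,"travel": [-0.058,-0.02,0],"twist": 0},
    {"jaw": 0.0,"travel": [-0.062,-0.02,0],"twist": 0},
    {"jaw": 0.0,"travel": [-0.065,-0.02,0],"twist": 0},
    {"jaw": 0.0,"travel": [-0.068,-0.02,0],"twist": 0},
  ],
)

```text
t: 27.43
eef_pos: [477.6, -361.3, 146.7]
tcp_rot: [-3.141, -0.0, 1.571]
ft_force: [-0.2, 0.3, -1.0]
opening: 0.169
grip_force: 30.0
```

Call:
drive_tool(
  targets=[
    {"jaw": 0.0,"travel": [-0.002,0,0],"twist": 0},
    {"jaw": 0.0,"travel": [-0.004,0,0],"twist": 0},
    {"jaw": 0.0,"travel": [-0.006,0,0],"twist": 0},
    {"jaw": 0.0,"travel": [-0.008,0,0],"twist": 0},
  ],
)

```text
t: 27.77
eef_pos: [477.6, -369.4, 146.7]
tcp_rot: [-3.142, 0.0, 1.571]
ft_force: [0.5, -0.0, -2.4]
opening: 0.165
grip_force: 30.0
```

Call:
drive_tool(
  targets=[
    {"jaw": 0.0,"travel": [-0.002,0,0],"twist": 0},
    {"jaw": 0.0,"travel": [-0.004,0,0],"twist": 0},
    {"jaw": 0.0,"travel": [-0.006,0,0],"twist": 0},
    {"jaw": 0.0,"travel": [-0.008,0,0],"twist": 0},
  ],
)

```text
t: 28.1
eef_pos: [476.7, -372.0, 145.5]
tcp_rot: [-3.137, -0.011, 1.571]
ft_force: [3.3, 32.6, 1.0]
opening: 0.17
grip_force: 30.0
```

Call:
drive_tool(
  targets=[
    {"jaw": 0.0,"travel": [0.003,0,0],"twist": 0},
    {"jaw": 0.0,"travel": [0.003,0,-0.004],"twist": 0},
    {"jaw": 0.0,"travel": [0.003,0,-0.008],"twist": 0},
    {"jaw": 0.0,"travel": [0.003,0,-0.012],"twist": 0},
    {"jaw": 0.0,"travel": [0.003,0,-0.016],"twist": 0},
  ],
)

```text
t: 28.52
eef_pos: [477.4, -373.8, 162.7]
tcp_rot: [-3.141, -0.001, 1.571]
ft_force: [-0.7, 3.5, -3.1]
opening: 0.165
grip_force: 30.0
```

Call:
drive_tool(
  targets=[
    {"jaw": 0.0,"travel": [-0.003,0,0],"twist": 0},
    {"jaw": 0.0,"travel": [-0.003,0,-0.002],"twist": 0},
  ],
)

```text
t: 28.68
eef_pos: [477.0, -374.3, 164.2]
tcp_rot: [-3.139, -0.007, 1.571]
ft_force: [2.1, 18.5, -1.7]
opening: 0.166
grip_force: 30.0
```

Call:
drive_tool(
  targets=[
    {"jaw": 0.0,"travel": [0,0,-0.003],"twist": 0},
    {"jaw": 0.0,"travel": [0,0,-0.006],"twist": 0},
  ],
)

```text
t: 28.85
eef_pos: [477.3, -376.0, 170.6]
tcp_rot: [-3.14, -0.003, 1.571]
ft_force: [-0.2, 5.7, -2.7]
opening: 0.163
grip_force: 30.0
```

Call:
drive_tool(
  targets=[
    {"jaw": 0.0,"travel": [0.003,0,0],"twist": 0},
    {"jaw": 0.0,"travel": [0.009,0,0],"twist": 0},
    {"jaw": 0.0,"travel": [0.018,0,0],"twist": 0},
    {"jaw": 0.0,"travel": [0.03,0.0,0],"twist": 0},
    {"jaw": 0.0,"travel": [0.045,0.0,0],"twist": 0},
    {"jaw": 0.0,"travel": [0.062,0.0,0],"twist": 0},
    {"jaw": 0.0,"travel": [0.081,0.0,0],"twist": 0},
    {"jaw": 0.0,"travel": [0.102,0.0,0],"twist": 0},
  ],
)

```text
t: 29.52
eef_pos: [477.3, -273.5, 170.8]
tcp_rot: [3.141, 0.0, 1.571]
ft_force: [0.4, -0.9, -2.2]
opening: 0.165
grip_force: 30.0
```

Call:
drive_tool(
  targets=[
    {"jaw": 0.0,"travel": [0.022,0.001,0],"twist": -0.04},
    {"jaw": 0.0,"travel": [0.045,0.002,0],"twist": -0.1},
    {"jaw": 0.0,"travel": [0.068,0.003,0.003],"twist": -0.17},
    {"jaw": 0.0,"travel": [0.091,0.005,0.008],"twist": -0.24},
    {"jaw": 0.0,"travel": [0.113,0.006,0.015],"twist": -0.31},
    {"jaw": 0.0,"travel": [0.134,0.007,0.022],"twist": -0.38},
    {"jaw": 0.0,"travel": [0.152,0.008,0.029],"twist": -0.45},
    {"jaw": 0.0,"travel": [0.167,0.01,0.036],"twist": -0.5},
  ],
)

```text
t: 30.18
eef_pos: [486.8, -105.9, 134.7]
tcp_rot: [3.142, 0.0, 2.076]
ft_force: [-0.4, -0.3, -2.4]
opening: 0.166
grip_force: 30.0
```

Call:
drive_tool(
  targets=[
    {"jaw": 0.0,"travel": [0.006,0.004,0.003],"twist": -0.023},
    {"jaw": 0.0,"travel": [0.009,0.006,0.006],"twist": -0.023},
    {"jaw": 0.0,"travel": [0.011,0.008,0.008],"twist": -0.023},
    {"jaw": 0.0,"travel": [0.011,0.008,0.008],"twist": -0.023},
  ],
)

```text
t: 30.52
eef_pos: [489.2, -94.7, 126.6]
tcp_rot: [-3.142, 0.0, 2.093]
ft_force: [-0.1, -0.1, -2.6]
opening: 0.165
grip_force: 30.0
```

```bash
python3 - <<'E'
from h import *
np.set_printoptions(linewidth=260,threshold=10**6)
s=state();print(s["ft_force"],s["moment"]);go([487,-84,125],2.094)
c=read_camera("top")
for nm,(x0,y0,x1,y1) in {"bench":(280,255,478,302),"jar":(385,172,428,222)}.items():
  g=c["frame"][y0:y1,x0:x1].min(2);n,l,st,ce=cv2.connectedComponentsWithStats((g>=235).astype(np.uint8));print(nm,[(st[i,4],(ce[i]+[x0,y0]).round(1)) for i in range(1,n) if st[i,4]>5])
print(c["frame"][206:256:2,330:400:2].min(2)//10)
E
```

```text
[-0.08157758 -0.11100693 -2.60894951] [ 0.07194307 -0.07290869  0.03543954]
at [489.2 -94.7 126.6] [-3.142  0.     2.093] travel [0.0104 0.0034 0.0016] twist -0.001
bench [(np.int32(41), array([443. , 260.2])), (np.int32(69), array([434. , 290.1]))]
jar [(np.int32(8), array([407. , 188.5])), (np.int32(37), array([414.6, 192.2])), (np.int32(9), array([397.6, 191.3])), (np.int32(44), array([416.5, 202. ])), (np.int32(41), array([408. , 210.2]))]
[[ 8  8  7  6  2  3  2  2  2  2  3  3  2  3  4  3  3  6 17 18 16  6  6  5  5  4  5  6 10 10 21 21 20 21 21]
 [ 9  9  9  8  8  7  6  3  4  4  2  2  2  3  3  3  4  6 20 19 20 10  5  4  4  4  4  4  9 10 12 22 20 21 21]
 [ 9  9  9  9  9  9  8  8  8  6  4  3  3  3  3  4 20 19 16 23 23 16  4  4  3  4  4  4  6 10 10 15 21 20 21]
 [10 10 10 10  9  9  9  9  9  8  8  8  7  4 19 15 16 17 24 23 23 19 10  4  3  4  4  4  2  9 10 10 15 22 21]
 [10 10 10 10 10 10 10  9  9  9  9  9  8  8  8  7 10 22 23 20 20 23 17  4  4  3  4  4  2  1 10 10 10 10 21]
 [11 11 11 10 10 10 10 10 10 10  9  9  9  9  9  8  8  8 16  9  8  8  8 10  5  4  5  5  3  3  2  9 10 10 10]
 [11
[... 1348 characters left out ...]
 9  9  9  9  3  2  4  3  4 12 18 18 14  4  4  5  5]
 [ 8  8  7  8  8  8  8  8  9 10 10 10 10 11 10  5  5  9  9  9  9  9  2  2  3  3  3  3 16 18 17 10  3  3  4]
 [ 7  7  7  7  8  8  8  8  8  8  9  9 10 10  9  5  6  9  9  9  9  9  2  2  2  4  4  3 12 17 18 16  4  5  5]
 [ 8  8  8  7  7  7  8  8  8  8  8  9  9  9  6  5  8  9  9  9  9  7  2  3  3  4  4  4  3 16 18 17 10  6  7]
 [ 8 11 10  9  8  7  7  6  8  8  9  9  9  9  9  7  9  9  9  9  9  6  2  3  3  2  3  3  3  8 18 19 16  6  5]
 [ 8  8  8  7  8  8  8  6  6  7  9  9  9  9  9  9  9  9  9  9  9  5  2  2  3  3  4  3  3  3 16 18 18 10  4]
 [ 8  8  8  8  8  8  8  8  7  6  6  9  9  9  9  7 10  9  9  9  9  3  2  2  2  2  2  4  4  3  3 17 18 16  2]]
```

Call:
drive_tool(
  targets=[
    {"jaw": 0.0,"travel": [-0.006,0.002,0],"twist": 0},
    {"jaw": 0.0,"travel": [-0.022,0.002,0],"twist": 0},
    {"jaw": 0.0,"travel": [-0.05,0.002,0],"twist": 0},
    {"jaw": 0.0,"travel": [-0.09,0.002,0],"twist": 0},
    {"jaw": 0.0,"travel": [-0.09,0.002,0],"twist": 0},
    {"jaw": 0.0,"travel": [-0.09,0.002,0],"twist": 0},
    {"jaw": 0.0,"travel": [-0.09,0.002,0],"twist": 0},
    {"jaw": 0.0,"travel": [-0.09,0.002,0],"twist": 0},
  ],
)

```text
t: 31.23
eef_pos: [535.4, -171.7, 126.7]
tcp_rot: [-3.141, -0.0, 2.093]
ft_force: [0.8, 0.0, -2.2]
opening: 0.165
grip_force: 30.0
```

```bash
cat > w.py <<'E'
from h import *
np.set_printoptions(linewidth=260,threshold=10**6)
s=state();print(s["eef_pos"].round(1),s["ft_force"].round(1),s["moment"].round(2))
c=read_camera("top")
for nm,(x0,y0,x1,y1) in {"bench":(280,255,478,302),"jar":(385,172,428,222)}.items():
  g=c["frame"][y0:y1,x0:x1].min(2);n,l,st,ce=cv2.connectedComponentsWithStats((g>=235).astype(np.uint8));print(nm,[(st[i,4],(ce[i]+[x0,y0]).round(1)) for i in range(1,n) if st[i,4]>5])
print(c["frame"][174:228:2,376:434:2].min(2)//10)
E
python3 w.py
```

```text
[ 535.4 -171.7  126.7] [ 0.8  0.  -2.2] [ 0.11 -0.06 -0.05]
bench [(np.int32(41), array([443. , 260.2])), (np.int32(69), array([434. , 290.1]))]
jar [(np.int32(8), array([407. , 188.5])), (np.int32(28), array([415. , 191.6])), (np.int32(7), array([419.4, 201.7]))]
[[ 2  2  3  4  3  3  3  4  4  3  3  3 12 22 21 21 21 21 21 21 19  8  5  3  4  3  3  3  3]
 [ 2  3  4  3  3  3  4  5  4  4 12 22 21 21 16 10  9  9 12 18 21 21 19  6  3  3  3  2  3]
 [ 3  2  3  2  3  3  4  4  4 20 21 18 12 13 13 13 14 14 14 14 10 13 21 21 11  4  4  3  3]
 [ 5  2  3  2  3  3  4  4 20 21 16 13 13  9  9  9 10 10 10 13 14 14 10 20 21 14  4  3  4]
 [ 8  8  7  3  2  3  3 17 21 17 13  9  9  9 10 10 10 10 10 10 10 13 14 11 19 21  9  4  3]
 [ 9  9  9  8  8  4  3 22 18 13  8  9 12 13 16 17 16 11 10 10 10 10 13 16 11 20 21  4  3]
 [10 10  9  9  9  8  8 17 12  9 14 14 14 16 19 20 19 16 13 10 10 10 10 15 15 10 21 17  4]
 [10 10 10 10  9  9  9  8  8  9 18 18 14 17 20 24 25 20 13 13 11 10 10 10 17 11 19 21  7]
 [11 10 10 10 10 10  9  9  9  9  8  8 17 16 21 23 21 15 24 25 25 20 10 10 12 18 15 21 14]
 [11 11 11 10 10 10 10 10
[... 895 characters left out ...]
11 11 12 12 12 12 12  8  5  8  9  9  9  9  7 18 19 21 21 13 14 23 25]
 [10 10 10 11 11 11 11 11 11 11 12 12 12  6  5  9  9  9  9  9 18 21 21 21 17 18 18 24 25]
 [ 8  9 10 10 10 11 11 11 11 11 11 11 10  5  5  9  9  9  9  9 21 21 10 11 13 18 18 25 25]
 [ 8  8  8  8 10 10 10 10 11 11 11 11  6  5  7 10  9  9  9  7  4  2  2 11 12 18 24 25 25]
 [ 8  8  8  8  8  8 10 10 10 10 11 10  5  5  8  9  9  9  9  6  2  3  4 10 12 18 25 25 25]
 [ 7  7  7  8  8  8  8  8  9 10 10  6  5  5  9  9  9  9 10  4  2  2  2  7 11 24 25 25 25]
 [14  9  7  7  7  8  8  9  9  9  9  5  5  5  9  9  9  9  9  2  2  2  2  6 11 23 25 25 25]
 [10  8  8  7  7  7  8  9  9  9  9  9  5  6  9  9  9  9  7  2  2  2  2  2 13 21 25 25 25]]
```

Call:
drive_tool(
  targets=[
    {"jaw": 0.0,"travel": [0.002,0,0],"twist": 0},
    {"jaw": 0.0,"travel": [0.007,0,0],"twist": 0},
    {"jaw": 0.0,"travel": [0.014,0,0],"twist": 0},
    {"jaw": 0.0,"travel": [0.024,0,0],"twist": 0},
    {"jaw": 0.0,"travel": [0.036,0,0],"twist": 0},
    {"jaw": 0.0,"travel": [0.05,0,0],"twist": 0},
    {"jaw": 0.0,"travel": [0.064,0,0],"twist": 0},
    {"jaw": 0.0,"travel": [0.078,0,0],"twist": 0},
  ],
)

```text
t: 31.95
eef_pos: [496.0, -102.8, 126.8]
tcp_rot: [-3.142, -0.0, 2.094]
ft_force: [0.4, 0.8, -1.4]
opening: 0.165
grip_force: 30.0
```

Call:
drive_tool(
  targets=[
    {"jaw": 0.0,"travel": [0.008,0,0],"twist": 0},
    {"jaw": 0.0,"travel": [0.012,0,0],"twist": 0},
    {"jaw": 0.0,"travel": [0.012,0,0],"twist": 0},
    {"jaw": 0.0,"travel": [0.012,0,0],"twist": 0},
  ],
)

```text
t: 32.28
eef_pos: [491.3, -94.0, 126.9]
tcp_rot: [3.141, 0.001, 2.094]
ft_force: [-0.8, -0.0, -1.9]
opening: 0.167
grip_force: 30.0
```

```bash
python3 w.py
```

```text
[491.3 -94.  126.9] [-0.8 -0.  -1.9] [ 0.09 -0.1  -0.  ]
bench [(np.int32(41), array([443. , 260.2])), (np.int32(69), array([434. , 290.1]))]
jar [(np.int32(8), array([407. , 188.5])), (np.int32(37), array([414.6, 192.2])), (np.int32(9), array([397.6, 191.3])), (np.int32(44), array([416.5, 202. ])), (np.int32(41), array([408. , 210.2]))]
[[ 2  2  3  4  3  3  3  4  4  3  3  3 12 22 21 21 21 21 21 21 19  8  5  4  4  3  3  3  3]
 [ 2  3  3  3  3  3  4  5  4  4 12 22 21 21 16 10  9  9 12 18 21 21 19  6  3  3  3  2  3]
 [ 3  2  3  3  3  3  4  4  4 20 21 18 12 13 13 13 14 14 14 13 10 13 21 21 11  4  4  3  3]
 [ 3  2  3  2  3  3  4  4 20 21 16 13 13  9  9 10 10 10  9 12 14 14 10 20 21 14  4  3  4]
 [ 3  3  2  2  2  3  3 17 21 17 13  9  9  9 10 10 10 10 10 10 10 13 14 11 19 21  9  4  3]
 [ 4  4  3  3  3  3  3 22 18 13  8  9 12 13 16 17 16 11 10 10 10 10 13 16 11 20 21  4  3]
 [ 3  3  3  3  3  3 19 21 12  9 14 14 14 16 19 20 19 16 13 10 10 10 10 15 15 10 21 17  4]
 [ 3  3  3  3  3  4 22 18 13 18 18 18 14 17 20 24 25 19 13 13 11 10 10 10 17 11 19 21  7]
 [ 3  3  3  3  4  7 22 16 16 19 20 24 22
[... 970 characters left out ...]
 9 10 10 15 22 21 20 21 22 25 25 25 21 21 17 18 19 21 21 13 14 23 25]
 [ 4  4  3  4  4  3  2 10 10 10 10 21 21 21 19 18 19 18 17 18 19 21 21 21 17 18 18 24 25]
 [ 8  5  4  5  5  3  2  2  9 10 10 10 13 21 21 21 21 21 21 21 21 21 10 11 13 18 18 25 25]
 [ 8  7  5  4  3  3  2  2  2  4 11 10 10 10 10 12 15 16 16  9  4  2  2 11 12 18 24 25 25]
 [ 7 16  4  3  3  3  2  2  2  2  3  2  7  8  8  9  6  2  2  2  2  3  4 10 12 18 25 25 25]
 [ 7 22  8  4  3  3  2  2  2  2  2  2  2  2  3  2  2  2  2  2  3  2  3  7 11 24 25 25 25]
 [ 8 23 19  6  6  4  3  2  2  2  2  2  3  3  4  2  2  2  2  2  2  2  2  6 11 23 25 25 25]
 [ 6 24 23 11  4  4  4  3  2  1  2  2  2  3  3  2  2  2  1  2  2  2  2  2 13 21 25 25 25]]
```

The ball did not roll out, so the tilt is still too large. I'll use the fixed stand sleeve as a fulcrum under the rear of the handle to turn the nose down in a controlled way.

Call:
drive_tool(
  targets=[
    {"jaw": 0.0,"travel": [0.0025,0.0017,0],"twist": 0},
    {"jaw": 0.0,"travel": [0.0075,0.005,0],"twist": 0},
    {"jaw": 0.0,"travel": [0.015,0.01,0],"twist": 0},
    {"jaw": 0.0,"travel": [0.025,0.0167,0],"twist": 0},
    {"jaw": 0.0,"travel": [0.0374,0.025,0],"twist": 0},
    {"jaw": 0.0,"travel": [0.0523,0.035,0],"twist": 0},
    {"jaw": 0.0,"travel": [0.069,0.046,0],"twist": 0},
    {"jaw": 0.0,"travel": [0.0855,0.0572,0],"twist": 0},
  ],
)

```text
t: 33.0
eef_pos: [497.7, 10.5, 126.7]
tcp_rot: [-3.142, -0.0, 2.094]
ft_force: [-0.0, 0.3, -1.8]
opening: 0.171
grip_force: 30.0
```

Call:
drive_tool(
  targets=[
    {"jaw": 0.0,"travel": [0.018,0.012,0],"twist": 0},
    {"jaw": 0.0,"travel": [0.0374,0.025,0],"twist": 0},
    {"jaw": 0.0,"travel": [0.0573,0.0384,0],"twist": 0},
    {"jaw": 0.0,"travel": [0.0764,0.0512,0],"twist": 0},
    {"jaw": 0.0,"travel": [0.093,0.0623,0],"twist": 0},
    {"jaw": 0.0,"travel": [0.107,0.0717,0],"twist": 0},
    {"jaw": 0.0,"travel": [0.119,0.0795,0],"twist": 0},
    {"jaw": 0.0,"travel": [0.128,0.0856,0],"twist": 0},
  ],
)

```text
t: 33.67
eef_pos: [507.6, 164.5, 126.6]
tcp_rot: [-3.142, -0.0, 2.095]
ft_force: [0.7, -0.9, -2.0]
opening: 0.167
grip_force: 30.0
```

Call:
drive_tool(
  targets=[
    {"jaw": 0.0,"travel": [0.006,0.004,0.005],"twist": 0},
    {"jaw": 0.0,"travel": [0.01,0.007,0.014],"twist": 0},
    {"jaw": 0.0,"travel": [0.012,0.008,0.025],"twist": 0},
    {"jaw": 0.0,"travel": [0.012,0.008,0.036],"twist": 0},
    {"jaw": 0.0,"travel": [0.012,0.008,0.046],"twist": 0},
    {"jaw": 0.0,"travel": [0.012,0.008,0.053],"twist": 0},
    {"jaw": 0.0,"travel": [0.012,0.008,0.056],"twist": 0},
    {"jaw": 0.0,"travel": [0.012,0.008,0.056],"twist": 0},
  ],
)

```text
t: 34.33
eef_pos: [508.7, 176.3, 69.7]
tcp_rot: [-3.14, -0.0, 2.093]
ft_force: [-0.7, -0.0, -2.5]
opening: 0.162
grip_force: 30.0
```

```bash
python3 -c "
from h import *
print(state()['ft_force'],state()['moment']);go([509,177,60],2.094)"
```

```text
[-0.71564333 -0.01277555 -2.45828832] [ 0.02640935 -0.06119347  0.00530272]
at [508.7 176.3  69.7] [-3.14  -0.     2.093] travel [0.0004 0.0006 0.0097] twist -0.001
```

Call:
drive_tool(
  targets=[
    {"jaw": 0.0,"travel": [0,0,0.004],"twist": 0},
    {"jaw": 0.0,"travel": [0,0,0.008],"twist": 0},
    {"jaw": 0.0,"travel": [0,0,0.012],"twist": 0},
    {"jaw": 0.0,"travel": [0,0,0.015],"twist": 0},
  ],
)

```text
t: 34.67
eef_pos: [509.0, 176.7, 55.4]
tcp_rot: [3.141, 0.0, 2.094]
ft_force: [-0.1, -0.1, -2.2]
opening: 0.167
grip_force: 30.0
```

Call:
drive_tool(
  targets=[
    {"jaw": 0.0,"travel": [0,0,0.002],"twist": 0},
    {"jaw": 0.0,"travel": [0,0,0.004],"twist": 0},
  ],
)

```text
t: 34.83
eef_pos: [509.0, 176.7, 51.5]
tcp_rot: [-3.142, 0.0, 2.094]
ft_force: [0.5, 0.1, -0.7]
opening: 0.167
grip_force: 30.0
```

Call:
drive_tool(
  targets=[
    {"jaw": 0.0,"travel": [0,0,0.002],"twist": 0},
    {"jaw": 0.0,"travel": [0,0,0.004],"twist": 0},
  ],
)

```text
t: 35.0
eef_pos: [509.0, 176.8, 47.6]
tcp_rot: [3.141, 0.0, 2.094]
ft_force: [-0.8, 0.1, -2.0]
opening: 0.166
grip_force: 30.0
```

Call:
drive_tool(
  targets=[
    {"jaw": 0.0,"travel": [0,0,0.002],"twist": 0},
    {"jaw": 0.0,"travel": [0,0,0.004],"twist": 0},
  ],
)

```text
t: 35.17
eef_pos: [509.0, 176.7, 43.6]
tcp_rot: [3.142, 0.0, 2.094]
ft_force: [0.4, 1.3, -1.6]
opening: 0.168
grip_force: 30.0
```

Call:
drive_tool(
  targets=[
    {"jaw": 0.0,"travel": [0,0,0.002],"twist": 0},
    {"jaw": 0.0,"travel": [0,0,0.004],"twist": 0},
  ],
)

```text
t: 35.33
eef_pos: [509.1, 176.8, 39.7]
tcp_rot: [3.141, 0.0, 2.094]
ft_force: [-0.8, 0.3, 2.5]
opening: 0.169
grip_force: 30.0
```

Call:
drive_tool(
  targets=[
    {"jaw": 0.0,"travel": [0,0,0.002],"twist": 0},
    {"jaw": 0.0,"travel": [0,0,0.003],"twist": 0},
    {"jaw": 0.0,"travel": [0,0,0.003],"twist": 0},
  ],
)

```text
t: 35.58
eef_pos: [509.1, 176.8, 36.6]
tcp_rot: [3.141, 0.0, 2.094]
ft_force: [0.2, -0.1, 1.9]
opening: 0.167
grip_force: 30.0
```

Call:
drive_tool(
  targets=[
    {"jaw": 0.0,"travel": [0,0,-0.004],"twist": 0},
    {"jaw": 0.0,"travel": [-0.002,0,-0.014],"twist": 0},
    {"jaw": 0.0,"travel": [-0.008,0,-0.02],"twist": 0},
    {"jaw": 0.0,"travel": [-0.018,0,-0.02],"twist": 0},
    {"jaw": 0.0,"travel": [-0.032,0,-0.02],"twist": 0},
    {"jaw": 0.0,"travel": [-0.044,0,-0.02],"twist": 0},
    {"jaw": 0.0,"travel": [-0.052,0,-0.015],"twist": 0},
    {"jaw": 0.0,"travel": [-0.056,0,-0.01],"twist": 0},
  ],
)

```text
t: 36.25
eef_pos: [537.8, 126.6, 46.2]
tcp_rot: [3.141, 0.0, 2.092]
ft_force: [-0.9, -0.2, -1.7]
opening: 0.168
grip_force: 30.0
```

Call:
drive_tool(
  targets=[
    {"jaw": 0.0,"travel": [-0.002,0,0.007],"twist": 0},
    {"jaw": 0.0,"travel": [-0.002,0,0.013],"twist": 0},
    {"jaw": 0.0,"travel": [-0.002,0,0.019],"twist": 0},
    {"jaw": 0.0,"travel": [-0.002,0,0.021],"twist": 0},
    {"jaw": 0.0,"travel": [-0.002,0,0.021],"twist": 0},
  ],
)

```text
t: 36.67
eef_pos: [537.4, 126.8, 24.9]
tcp_rot: [-3.14, -0.001, 2.094]
ft_force: [-0.1, -0.5, -2.2]
opening: 0.17
grip_force: 30.0
```

Call:
drive_tool(
  targets=[
    {"jaw": 0.0,"travel": [0,0,0.001],"twist": 0},
    {"jaw": 0.0,"travel": [0,0,0.002],"twist": 0},
  ],
)

```text
t: 36.83
eef_pos: [538.0, 126.7, 23.8]
tcp_rot: [3.141, 0.0, 2.094]
ft_force: [1.3, 0.5, -2.2]
opening: 0.168
grip_force: 30.0
```

Call:
drive_tool(
  targets=[
    {"jaw": 0.0,"travel": [0,0,0.001],"twist": 0},
    {"jaw": 0.0,"travel": [0,0,0.002],"twist": 0},
  ],
)

```text
t: 37.0
eef_pos: [538.0, 126.6, 21.8]
tcp_rot: [3.141, 0.0, 2.094]
ft_force: [0.3, 0.8, -2.0]
opening: 0.163
grip_force: 30.0
```

Call:
drive_tool(
  targets=[
    {"jaw": 0.0,"travel": [0,0,0.001],"twist": 0},
    {"jaw": 0.0,"travel": [0,0,0.002],"twist": 0},
  ],
)

```text
t: 37.17
eef_pos: [538.0, 126.5, 19.7]
tcp_rot: [3.141, 0.0, 2.094]
ft_force: [-0.3, 0.7, -1.9]
opening: 0.168
grip_force: 30.0
```

Call:
drive_tool(
  targets=[
    {"jaw": 0.0,"travel": [0,0,-0.008],"twist": 0},
    {"jaw": 0.0,"travel": [0.002,0,-0.022],"twist": 0},
    {"jaw": 0.0,"travel": [0.006,0,-0.034],"twist": 0},
    {"jaw": 0.0,"travel": [0.013,0,-0.037],"twist": 0},
    {"jaw": 0.0,"travel": [0.023,0,-0.037],"twist": 0},
    {"jaw": 0.0,"travel": [0.034,0,-0.037],"twist": 0},
    {"jaw": 0.0,"travel": [0.045,0,-0.037],"twist": 0},
    {"jaw": 0.0,"travel": [0.053,0,-0.034],"twist": 0},
  ],
)

```text
t: 37.83
eef_pos: [510.5, 173.8, 53.5]
tcp_rot: [-3.141, -0.0, 2.095]
ft_force: [0.5, -0.0, -1.5]
opening: 0.169
grip_force: 30.0
```

Call:
drive_tool(
  targets=[
    {"jaw": 0.0,"travel": [0.004,0,0.004],"twist": 0},
    {"jaw": 0.0,"travel": [0.005,0,0.009],"twist": 0},
    {"jaw": 0.0,"travel": [0.005,0,0.013],"twist": 0},
    {"jaw": 0.0,"travel": [0.005,0,0.016],"twist": 0},
    {"jaw": 0.0,"travel": [0.005,0,0.019],"twist": 0},
    {"jaw": 0.0,"travel": [0.005,0,0.0215],"twist": 0},
    {"jaw": 0.0,"travel": [0.005,0,0.0225],"twist": 0},
    {"jaw": 0.0,"travel": [0.005,0,0.0225],"twist": 0},
  ],
)

```text
t: 38.5
eef_pos: [509.3, 176.5, 31.1]
tcp_rot: [3.141, 0.0, 2.093]
ft_force: [0.9, -0.9, 1.9]
opening: 0.167
grip_force: 30.0
```

Call:
drive_tool(
  targets=[
    {"jaw": 0.0,"travel": [0,0,-0.005],"twist": 0},
    {"jaw": 0.0,"travel": [0,0,-0.015],"twist": 0},
    {"jaw": 0.0,"travel": [-0.0017,-0.001,-0.03],"twist": 0},
    {"jaw": 0.0,"travel": [-0.005,-0.0034,-0.046],"twist": 0},
    {"jaw": 0.0,"travel": [-0.01,-0.0067,-0.062],"twist": 0},
    {"jaw": 0.0,"travel": [-0.0173,-0.0118,-0.076],"twist": 0},
    {"jaw": 0.0,"travel": [-0.0273,-0.0185,-0.086],"twist": 0},
    {"jaw": 0.0,"travel": [-0.0396,-0.027,-0.092],"twist": 0},
  ],
)

```text
t: 39.17
eef_pos: [505.5, 128.6, 125.0]
tcp_rot: [3.14, 0.001, 2.095]
ft_force: [0.5, 0.1, -1.6]
opening: 0.165
grip_force: 30.0
```

Call:
drive_tool(
  targets=[
    {"jaw": 0.0,"travel": [-0.0149,-0.0101,-0.003],"twist": 0},
    {"jaw": 0.0,"travel": [-0.0322,-0.0219,-0.004],"twist": 0},
    {"jaw": 0.0,"travel": [-0.0512,-0.0348,-0.004],"twist": 0},
    {"jaw": 0.0,"travel": [-0.071,-0.0483,-0.004],"twist": 0},
    {"jaw": 0.0,"travel": [-0.0909,-0.0617,-0.004],"twist": 0},
    {"jaw": 0.0,"travel": [-0.1107,-0.0752,-0.004],"twist": 0},
    {"jaw": 0.0,"travel": [-0.1297,-0.0881,-0.004],"twist": 0},
    {"jaw": 0.0,"travel": [-0.147,-0.0999,-0.004],"twist": 0},
  ],
)

```text
t: 39.83
eef_pos: [491.7, -50.0, 127.7]
tcp_rot: [-3.141, 0.0, 2.093]
ft_force: [0.0, 0.5, -2.2]
opening: 0.167
grip_force: 30.0
```

Call:
drive_tool(
  targets=[
    {"jaw": 0.0,"travel": [-0.0145,-0.0098,0],"twist": 0},
    {"jaw": 0.0,"travel": [-0.0255,-0.0172,0],"twist": 0},
    {"jaw": 0.0,"travel": [-0.033,-0.0225,0],"twist": 0},
    {"jaw": 0.0,"travel": [-0.037,-0.0253,0],"twist": 0},
    {"jaw": 0.0,"travel": [-0.038,-0.0258,0],"twist": 0},
    {"jaw": 0.0,"travel": [-0.038,-0.0258,0],"twist": 0},
  ],
)

```text
t: 40.33
eef_pos: [488.8, -94.1, 127.3]
tcp_rot: [-3.142, -0.0, 2.093]
ft_force: [0.3, 0.3, -1.8]
opening: 0.164
grip_force: 30.0
```

```bash
python3 w.py | head -3; python3 -c "
from h import *
go([613-153*.5,-303+153*.866,127],2.094)"
```

```text
[488.8 -94.1 127.3] [ 0.3  0.3 -1.8] [ 0.09 -0.08 -0.01]
bench [(np.int32(41), array([443. , 260.2])), (np.int32(69), array([434. , 290.1]))]
jar [(np.int32(8), array([407. , 188.5])), (np.int32(37), array([414.6, 192.2])), (np.int32(9), array([397.6, 191.3])), (np.int32(44), array([416.5, 202. ])), (np.int32(41), array([408. , 210.2]))]
at [488.8 -93.7 127.3] [-3.142 -0.     2.094] travel [-0.0903  0.003   0.0003] twist -0.0
```

Call:
drive_tool(
  targets=[
    {"jaw": 0.0,"travel": [-0.006,0.003,0],"twist": 0},
    {"jaw": 0.0,"travel": [-0.022,0.003,0],"twist": 0},
    {"jaw": 0.0,"travel": [-0.05,0.003,0],"twist": 0},
    {"jaw": 0.0,"travel": [-0.09,0.003,0],"twist": 0},
    {"jaw": 0.0,"travel": [-0.09,0.003,0],"twist": 0},
    {"jaw": 0.0,"travel": [-0.09,0.003,0],"twist": 0},
    {"jaw": 0.0,"travel": [-0.09,0.003,0],"twist": 0},
    {"jaw": 0.0,"travel": [-0.09,0.003,0],"twist": 0},
  ],
)

```text
t: 41.05
eef_pos: [536.1, -169.6, 127.1]
tcp_rot: [-3.141, -0.001, 2.095]
ft_force: [-0.6, 0.5, -2.0]
opening: 0.167
grip_force: 30.0
```

Call:
drive_tool(
  targets=[
    {"jaw": 0.0,"travel": [0.002,0,0],"twist": 0},
    {"jaw": 0.0,"travel": [0.006,0,0],"twist": 0},
    {"jaw": 0.0,"travel": [0.012,0,0],"twist": 0},
    {"jaw": 0.0,"travel": [0.02,0,0],"twist": 0},
    {"jaw": 0.0,"travel": [0.03,0,0],"twist": 0},
    {"jaw": 0.0,"travel": [0.042,0,0],"twist": 0},
    {"jaw": 0.0,"travel": [0.056,0,0],"twist": 0},
    {"jaw": 0.0,"travel": [0.07,0,0],"twist": 0},
  ],
)

```text
t: 41.72
eef_pos: [500.5, -108.6, 127.2]
tcp_rot: [-3.141, -0.0, 2.094]
ft_force: [1.1, -0.4, -1.3]
opening: 0.164
grip_force: 30.0
```

```bash
python3 w.py
```

```text
[ 500.5 -108.6  127.2] [ 1.1 -0.4 -1.3] [ 0.1  -0.09  0.07]
bench [(np.int32(41), array([443. , 260.2])), (np.int32(69), array([434. , 290.1]))]
jar [(np.int32(8), array([406. , 188.5])), (np.int32(73), array([416.8, 194.2])), (np.int32(9), array([397.6, 191.3])), (np.int32(35), array([415.3, 205.2])), (np.int32(41), array([407.9, 210.3]))]
[[ 2  2  3  4  3  3  3  4  4  3  3  3 12 22 21 21 21 21 21 21 19  8  5  3  4  3  3  3  3]
 [ 2  3  3  3  3  3  4  5  4  4 12 22 21 21 16 10  9  9 12 18 21 21 19  6  3  3  3  2  3]
 [ 3  2  3  3  3  3  4  4  4 20 21 18 12 13 13 13 14 14 14 14 10 13 21 21 11  4  4  3  3]
 [ 3  2  3  2  3  3  4  4 20 21 16 13 13  9  9 10 10 10  9 13 14 14 10 20 21 14  4  3  4]
 [ 3  3  2  2  2  3  3 17 21 17 13  9  9  9 10 10 10 10 10 10 10 13 14 11 19 21  9  4  3]
 [ 4  4  3  3  3  3  3 22 18 13  8  9 12 14 17 17 16 10 10 10 10 10 13 16 11 20 21  4  3]
 [ 3  3  3  3  3  3 19 21 12  9 14 14 12 17 19 20 18 15 13 10 10 10 10 15 15 10 21 17  4]
 [ 3  3  3  3  3  4 22 18 13 18 18 18 14 18 20 25 24 16 14 15 14 10 10 10 17 11 19 21  7]
 [ 3  3  3  3  4  7 22 16 16 19 20 24
[... 973 characters left out ...]
 9 10 10 15 22 21 20 21 22 25 25 25 22 14 11 18 19 21 21 13 14 23 25]
 [ 9  9  9  9  9  2  1 10 10 10 10 21 21 21 19 19 20 18 17 18 19 21 21 21 17 18 18 24 25]
 [ 9  9  9  9  8  3  2  2  9 10 10 10 13 21 21 21 21 21 21 21 21 21 10 11 13 18 18 25 25]
 [ 9  9  9  9  7  3  2  2  2  4 11 10 10 10 10 12 15 16 16  9  4  2  2 11 12 18 24 25 25]
 [ 9  9  9  9  7  3  2  2  2  2  3  2  7  8  8  9  5  2  2  2  2  3  4 10 12 18 25 25 25]
 [ 9  9  9  9  5  3  2  2  2  2  2  2  2  2  2  2  2  2  2  2  2  2  2  7 11 24 25 25 25]
 [ 9  9  9  9  5  4  3  2  2  2  2  2  3  3  3  2  2  2  1  2  2  2  2  6 11 23 25 25 25]
 [ 9  9  9  8  7  4  4  3  2  2  2  2  2  3  3  2  2  2  1  2  2  2  2  2 13 21 25 25 25]]
```

Six balls are now in the jar, the new one at px (421,197). Next I'll tip the nose slightly down on the sleeve again, then lay the scoop flat.

Call:
drive_tool(
  targets=[
    {"jaw": 0.0,"travel": [0.015,0.009,0],"twist": 0},
    {"jaw": 0.0,"travel": [0.045,0.028,0],"twist": 0},
    {"jaw": 0.0,"travel": [0.075,0.046,0],"twist": 0},
    {"jaw": 0.0,"travel": [0.105,0.065,0],"twist": 0},
    {"jaw": 0.0,"travel": [0.14,0.086,0],"twist": 0},
    {"jaw": 0.0,"travel": [0.175,0.108,0],"twist": 0},
    {"jaw": 0.0,"travel": [0.21,0.13,0],"twist": 0},
    {"jaw": 0.0,"travel": [0.232,0.143,0],"twist": 0},
  ],
)

```text
t: 42.43
eef_pos: [508.7, 166.2, 127.4]
tcp_rot: [3.141, -0.0, 2.096]
ft_force: [-0.6, -0.0, -1.5]
opening: 0.165
grip_force: 30.0
```

Call:
drive_tool(
  targets=[
    {"jaw": 0.0,"travel": [0.011,0.007,0.005],"twist": 0},
    {"jaw": 0.0,"travel": [0.011,0.007,0.025],"twist": 0},
    {"jaw": 0.0,"travel": [0.011,0.007,0.048],"twist": 0},
    {"jaw": 0.0,"travel": [0.011,0.007,0.065],"twist": 0},
    {"jaw": 0.0,"travel": [0.011,0.007,0.075],"twist": 0},
    {"jaw": 0.0,"travel": [0.011,0.007,0.083],"twist": 0},
    {"jaw": 0.0,"travel": [0.011,0.007,0.088],"twist": 0},
    {"jaw": 0.0,"travel": [0.011,0.007,0.088],"twist": 0},
  ],
)

```text
t: 43.1
eef_pos: [509.9, 175.2, 38.7]
tcp_rot: [-3.141, -0.0, 2.093]
ft_force: [-0.0, 0.6, -0.7]
opening: 0.165
grip_force: 30.0
```

```bash
python3 -c "
from h import *
print(state()['ft_force']);go([509,176.8,26],2.094)"
```

```text
[-0.01913416  0.64046735 -0.66067155]
at [509.9 175.2  38.7] [-3.141 -0.     2.093] travel [0.0018 0.     0.0127] twist -0.001
```

Call:
drive_tool(
  targets=[
    {"jaw": 0.0,"travel": [0.0015,0,0.004],"twist": 0},
    {"jaw": 0.0,"travel": [0.0015,0,0.007],"twist": 0},
    {"jaw": 0.0,"travel": [0.0015,0,0.009],"twist": 0},
    {"jaw": 0.0,"travel": [0.0015,0,0.011],"twist": 0},
    {"jaw": 0.0,"travel": [0.0015,0,0.012],"twist": 0},
    {"jaw": 0.0,"travel": [0.0015,0,0.012],"twist": 0},
  ],
)

```text
t: 43.6
eef_pos: [509.8, 176.9, 27.8]
tcp_rot: [3.14, 0.0, 2.094]
ft_force: [0.7, -0.3, 6.1]
opening: 0.166
grip_force: 30.0
```

Call:
drive_tool(
  targets=[
    {"jaw": 0.0,"travel": [0,0,-0.01],"twist": 0},
    {"jaw": 0.0,"travel": [-0.02,0,-0.025],"twist": 0},
    {"jaw": 0.0,"travel": [-0.05,0,-0.025],"twist": 0},
    {"jaw": 0.0,"travel": [-0.08,0,-0.025],"twist": 0},
    {"jaw": 0.0,"travel": [-0.088,0,-0.02],"twist": 0},
    {"jaw": 0.0,"travel": [-0.088,0,-0.012],"twist": 0},
    {"jaw": 0.0,"travel": [-0.088,0,-0.006],"twist": 0},
    {"jaw": 0.0,"travel": [-0.088,0,-0.004],"twist": 0},
  ],
)

```text
t: 44.27
eef_pos: [551.9, 101.3, 29.9]
tcp_rot: [-3.139, -0.001, 2.094]
ft_force: [-0.7, 0.6, -0.5]
opening: 0.165
grip_force: 30.0
```

Call:
drive_tool(
  targets=[
    {"jaw": 0.0,"travel": [0,0,0.002],"twist": 0},
    {"jaw": 0.0,"travel": [0,0,0.004],"twist": 0},
    {"jaw": 0.0,"travel": [0,0,0.0045],"twist": 0},
  ],
)

```text
t: 44.52
eef_pos: [553.0, 101.3, 26.6]
tcp_rot: [-3.141, -0.0, 2.095]
ft_force: [-1.9, 1.2, 2.9]
opening: 0.164
grip_force: 30.0
```

Call:
drive_tool(
  targets=[
    {"jaw": 0.0,"travel": [0,0,0.001],"twist": 0},
    {"jaw": 0.0,"travel": [0,0,0.002],"twist": 0},
    {"jaw": 0.0,"travel": [0,0,0.002],"twist": 0},
  ],
)

```text
t: 44.77
eef_pos: [553.4, 100.8, 24.9]
tcp_rot: [3.141, 0.0, 2.094]
ft_force: [-0.8, 2.2, 2.2]
opening: 0.166
grip_force: 30.0
```

Call:
drive_tool(
  targets=[
    {"jaw": 0.6,"travel": [0,0,0],"twist": 0},
    {"jaw": 0.6,"travel": [0,0,0],"twist": 0},
    {"jaw": 0.6,"travel": [0,0,0],"twist": 0},
    {"jaw": 0.6,"travel": [0,0,0],"twist": 0},
    {"jaw": 0.6,"travel": [0,0,0],"twist": 0},
    {"jaw": 0.6,"travel": [0,0,-0.02],"twist": 0},
    {"jaw": 0.6,"travel": [0,0,-0.05],"twist": 0},
    {"jaw": 0.6,"travel": [0,0,-0.09],"twist": 0},
  ],
)

```text
t: 45.43
eef_pos: [552.0, 100.4, 113.8]
tcp_rot: [-3.137, -0.002, 2.094]
ft_force: [0.8, -0.2, 0.6]
opening: 0.594
grip_force: 0.0
```

Call:
drive_tool(
  targets=[
    {"jaw": 0.6,"travel": [0,0,-0.04],"twist": 0},
    {"jaw": 0.6,"travel": [0,0,-0.08],"twist": 0},
    {"jaw": 0.6,"travel": [0.0,-0.04,-0.12],"twist": 0},
    {"jaw": 0.6,"travel": [0.0,-0.08,-0.12],"twist": 0},
    {"jaw": 0.6,"travel": [0.0,-0.12,-0.12],"twist": 0},
    {"jaw": 0.6,"travel": [0.0,-0.16,-0.12],"twist": 0},
    {"jaw": 0.6,"travel": [0,-0.16,-0.12],"twist": 0},
  ],
)

```text
t: 46.02
eef_pos: [409.7, 19.4, 234.9]
tcp_rot: [-3.14, -0.0, 2.093]
ft_force: [1.9, 0.2, 0.9]
opening: 0.6
grip_force: 0.0
```

```bash
python3 w.py | sed -n 1,3p; python3 - <<'E'
from h import *
np.set_printoptions(linewidth=260,threshold=10**6)
d=np.array([.5,-.866]);l=np.array([.866,.5]);b=np.array([553.4,100.8])+86.6*d
for nm in("top","side"):
    c=read_camera(nm)
    # pred flat-pose landmarks: nose, back corners top, handle tip
    for k,P in {"nose":[*(b+44*d),2],"noseL":[*(b+44*d+33*l),2],"noseR":[*(b+44*d-33*l),2],"bkL":[*(b-50*d+33*l),38],"bkR":[*(b-50*d-33*l),38],"tip":[*(b-147*d),73]}.items(): print(nm,k,proj(c,P).round(1))
c=read_camera("top");print(c["frame"][196:246:2,262:326:2].min(2)//10)
E
```

```text
[409.7  19.4 234.9] [1.9 0.2 0.9] [ 0.04 -0.18 -0.06]
bench [(np.int32(41), array([443. , 260.2])), (np.int32(67), array([434. , 289.8]))]
jar [(np.int32(8), array([406. , 188.5])), (np.int32(71), array([416.7, 194.1])), (np.int32(9), array([397.6, 191.3])), (np.int32(35), array([415.3, 205.2])), (np.int32(40), array([408. , 210.3]))]
top nose [301.9 201.5]
top noseL [296.1 191.8]
top noseR [307.8 211.2]
top bkL [266.3 206.2]
top bkR [278.2 226.5]
top tip [239.1 233. ]
side nose [300.9 243.1]
side noseL [290.7 244.3]
side noseR [311.  241.9]
side bkL [294.4 254.8]
side bkR [316.3 252.1]
side tip [311.  266.6]
[[ 4  3  3  3  3  3  3  4  5  3  3  3  4 18 16 21 11  5  4  4  4  5  4  4  4  5  5 18 20 22 22 24]
 [ 4  4  3  2  3  3  3  3  4  3 11 19 11 12 16 24 19  4  3  3  4  4  4  4  4  5  5  3 18 15 23 23]
 [ 4  3  3  3  3  4  4  4 20 13  9 16 16 16 22 23 23 16  4  3  3  4  4  5  5  4  4  4 17 19 14 23]
 [ 3  3  4  3  3  4 15 17  9  9 15 16 16 22 24 24 24 23  4  4  4  6  5  5  9  4  6  4  4 17 18 16]
 [ 2  3  3  3 11 21  9  9 13 16 16 16 23 24 24 24 24 23 19  4  4  9  4  8  5  5  4  5  
[... 1292 characters left out ...]
 3  3]
 [ 9 12 10  9 13 13  9  8  2  1  1  2  1  2  2  3  6  7  5  4  4  4  3  3  3  3  3  4  4  3  2 10]
 [ 9  9  9  9  9  9  9  9  4  1  2  2  2  3  3  5  5  4  4  3  3  3  4  4  3  3 10 21 22 20 13 13]
 [ 9  9  9  9  8  8  9  9  5  1  3  3  3  3  5  5  4  3  3  4  3 10 21 22 20 13 13 12 13 14 14 14]
 [ 9  9  9  9  9  8  9  6  3  2  3  4  3  4  4  4 10 21 22 20 13 13 15 13 14 14 14 14 14 14 14 14]
 [ 8  8  9  9  8  9  8  6  8  3  3 10 21 22 19 13 13 15 14 14 14 14 14 14 14 14 14 14 21 21 21 21]
 [ 9  9  8  8  9  5  8  8  9 11  9 11 12 13 14 14 14 14 14 14 14 14 14 20 21 21 21 21 21 21 21 21]
 [ 7  7  7  7  7  7  7  7  7  8  8  6 14 14 14 14 14 20 17 21 18 14 18 19 21 21 21 21 21 21 21 21]]
```

```bash
python3 - <<'E'
from h import *
np.set_printoptions(linewidth=260,threshold=10**6)
s=read_camera("side");print("side rows 234.. cols 284..");print(s["frame"][234:276,284:326].min(2)//10)
c=read_camera("top");print("top rows 212.. cols 226..");print(c["frame"][212:242,226:284:2].min(2)//10)
E
```

```text
side rows 234.. cols 284..
[[ 2  2  0  3  6  9  8  6  4  2  3  5  7  9 12 13 15 15 15 15 16 14 12 11  8  6  3  3  2  2  1  0  2  1  3  2  3  1  1  3  2  2]
 [ 1  2  2  2  4  8  8  5  4  2  3  3  3  5  6  6  7  7  7  8  9  7  5  4  4  4  3  3  3  2  3  2  3  3  3  3  3  3  2  2  3  1]
 [ 3  4  4  3  4  6  7  5  4  4  3  3  3  4  4  4  4  3  3  4  6  5  4  3  4  5  5  5  5  5  4  4  3  3  3  3  3  3  2  2  3  2]
 [ 5  4  4  3  5  6  7  5  4  4  4  4  4  5  5  4  5  4  4  5  6  5  4  4  5  5  5  5  5  4  3  3  3  3  3  3  3  3  2  3  3  3]
 [ 5  4  4  3  6  7  6  5  4  4  4  4  6  5  5  4  4  4  3  5  7  6  4  4  5  4  4  5  5  5  4  4  2  2  3  4  3  4  3  3  3  4]
 [ 4  4  3  4  5  6  6  5  3  4  5  5  6  6  4  4  3  4  4  5  6  6  5  6  5  5  4  4  5  4  4  4  4  3  3  3  3  4  4  4  3  4]
 [ 4  5  5  5  6  5  6  4  4  4  4  4  5  4  4  4  3  5  4  5  5  5  5  5  5  4  4  4  4  5  4  3  3  3  3  2  4  5  5  4  3  4]
 [ 3  6  6  6  6  6  6  5  4  4  4  4  5  4  3  4  4  4  4  5  5  5  5  3  4  3  3  4  3  5  4  5  4  3  3  4  4  3  4  4  3  3]
 [ 5  4  6  5  6  6  6  6  5  5  4  5  4 
[... 6372 characters left out ...]
15 15 14 11  6  4  6  5  4  9  8  8  9  9  9  9  9  9  9  9  4  1  2]
 [19 19 19 13  7 15 15 14 11  5  4  3  5  4  8  8  8  9  9  9  9  9  9  9  9  9  5  1  3]
 [19 19 19 18  6 15 14 11  6  4  4  4  5  8  8  9  9  9  9  9  9  9  9  9  9  8  2  1  3]
 [19 19 19 19 13 11 10  6  5  4  4  4  8  7  8  9  8  8  9  9  9  8  9  9  8  6  2  2  3]
 [19 19 19 19 18  7  7  6  5  5  5  8  6 15  8  9  9  8  8  9  9  8  9  8  9  5  5  2  3]
 [19 19 19 19 18  7  7  7  7  7  4  8  8 15  8  9  9  8  9  8  8  9  9  9  8  6  8  2  3]
 [19 19 19 19 15  8  8  8  8  7  3  6  9  8  9  8  9  8  9  9  9  9  8  9  8  5  8  4  3]
 [19 19 19 19 10  8  8  8  8  6  3  6  8  8  8  8  8  8  9  9  9  9  8  8  9  8  9  6  6]]
```

```bash
python3 - <<'E'
from h import *
c=read_camera("top");s=read_camera("side")
for n,a,b in(("tip",(237.5,234.5),(311.5,269.5)),("noseR",(304.5,213.5),(314.5,244.3)),("bkR top",(276.5,228.5),(317,255)),("bkL top",(264,208),(294.5,257))): print(n,[np.round(v,1) for v in tri(c,s,np.array(a,float),np.array(b,float))])
E
```

```text
tip [array([519.8, 158.3,  68.1]), np.float64(0.0), np.float64(0.0)]
noseR [array([579.7, -20.1,   2.8]), np.float64(1.3), np.float64(1.4)]
bkR top [array([538.7,  57.9,  32. ]), np.float64(0.1), np.float64(0.2)]
bkL top [array([596.4,  92.3,  35.7]), np.float64(0.2), np.float64(0.3)]
```

Tip height is 68 mm, nose 3 mm and back-wall top about 34 mm, so the scoop is flat. Six balls are in the jar. Handing in.

```bash
python3 -c "
from cell import *
print(job_done())"
```

```text
the job is handed in; nothing more can be done
None
```

I handed the job in at about 46 s of the 67 s limit. By the camera measurements, all six balls are in the upright jar and the scoop lies flat, bowl up and released. One ball hopped onto the bench while I was scooping and was scooped up again. No verdict was returned.

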